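# Set up the colour reference on the bench easel

## Robot

A 6-joint arm with a two-finger parallel gripper is mounted at the origin on the work surface. World frame = base frame: x ahead of the robot, y to its left, z up, the work surface at z = 0. Lengths are in m, angles in degrees, forces in N, time in s.
With the tool pointing down it reaches from about 0.4 to 0.825 m from the base axis. Payload 7 kg.
Tool frame: the origin (TCP) lies midway between the tips of the shut fingers; the grasp point (between the pads) lies ctrl.tcp_to_grasp behind it (ctrl.tcp_to_grasp is the distance from the TCP to the grasp point, in m); y points along the fingers, z is the direction in which the jaws open and shut, and the axes are right-handed (so a half turn about y gives the same grasp; the last joint's range is limited). The gripper opens to 88 mm and grips with 3 to 60 N. Pads are 19 mm wide; open, the fingers measure 130 mm over their backs; the gripper's body (78 mm by 193 mm) begins 47 mm behind the grasp point.
Start: joints at [85.376, 20.546, 0.682, 0, -70.136, -16.507], TCP at [0.243, 0.63, 0.227] pointing down, gripper open.
Joint ranges: [-176.03, 176.03], [-82.01, 121.73], [-58.28, 71.71], [-173.87, 95.51], [-174.79, -0.11], [-173.66, 173.66]. Speed limits (degrees/s): [136.94, 136.94, 172.46, 180, 180, 180].

## Interface

Orientations are given as [roll, pitch, yaw] about the fixed x, y, z axes, in that order (R = Rz(yaw) Ry(pitch) Rx(roll)).
In Python, from plant import ctrl, snapshot, silhouettes gives the robot as it stands.
- The arm moves only by the shell command python3 -m pendant 'ROWS'. ROWS is JSON, a list that holds one entry, the list of rows, each a list of 7 numbers: the shift along the tool's x, y, z in cm, then the turn, a rotation vector about the tool's x, y, z in degrees, then the opening, from 0 (shut) to 1 (fully open). In form: [[[x, y, z, rx, ry, rz, hand], ...]]. A call has 1 to 12 rows; each row shifts and turns the commanded pose from where the row before left it, along the tool's axes as they then stand; what a row does not reach is not made up. A row lasts 1/12 s, in which the tool goes at most 41.7 mm and 7.16 degrees, less where a joint would pass 70% of its speed; a pose out of reach is approached as far as the arm can. A call with a gripper value outside its range is refused whole. The fingers move at their own pace and stop on an object; the grip force is fixed at half the most. Time passes only in rows, so rows that do not move let the fingers close. It gives the time, the measured TCP pose, the force and the opening at its end, in the units of the state.
- ctrl.get_obs(): the state, without advancing time (a new reading comes with each control period).
- snapshot(name): name is "side" or "top"; returns a dict with "image" (400x640x3 uint8, red, green, blue), "camera_matrix" (3x3 intrinsics, pixels), "eye" and "orientation" of the camera in the world. Camera axes: x right, y down, z forward; pixel columns grow to the right and rows downward; lengths in m; the calibration is good to about 2 mm. A picture is of the moment at which its call begins. There is no depth.
- ctrl.close_job(): hands the job in, once; it reports no verdict.
Trained networks look in a picture, given as the dict that the camera call returned (one of the last four; its "shot" number tells which), for a name from the list of things; names that differ only in an ending like _2 or _b are one class to them, and where a whole thing is asked for, a point or a joint stands for the part that bears it (a point fixed in the world has none). Each returns a list of dicts, best first, with "confidence" (0 to 1); they miss things now and then, are a little off and sometimes report something else, mostly with a low value. They report only what shows in the picture. A call takes as long as a camera call. They do not tell look-alikes from the thing itself.
- silhouettes(picture, thing): "mask" (400x640 bool, what is visible of it) and "bbox" ([left, top, width, height] in pixels, round what is visible of it).
The state is a dict: "clock": time; "joint_pos": joint angles; "qvel": joint speeds; "tau": joint torques, N m; "tool_pos": TCP position; "orientation": TCP orientation; "force": force on the tool from outside, world axes, zero at the start; "moment": the same for the moment, N m; "opening": finger opening in m.
Only numpy, scipy, OpenCV 4.12 (cv2) and the standard library are available. Lean on these libraries where they do the work, as an engineer would, in place of code of your own. Each camera call takes 0.05 s, during which the arm holds its last target.

## Task

Two blue-capped bottles have been left standing on the colour reference plaque. First put both away in the empty cells of the divided crate, one per cell and upright; then stand the plaque on end in the blue easel, foot on the ledge behind the lip, leaning squarely against the sloped backrest with its colour patches facing out, and let go of it. Do not knock over or shift anything else on the bench.

Things in the scene. Friction and masses are not known exactly. Their poses are not given: they have to be found in the camera images.
- plaque_center (a point): Colour reference plaque: rigid white plate 130 x 60 x 10 mm, about 110 g, eight colour patches (blues, pinks) on its top face. Starts flat on the bench, patches up, both blue-capped bottles standing on it. Point: its centre (half-way through the thickness); x along the 130 mm length, y along the width, z out of the patch face. Either short end may be the foot.
- bottle_a_center (a point): Amber bottle with blue cap, to be stored. 95 mm tall: body 37 mm diameter up to 63 mm, then a screw cap 40 mm diameter and 32 mm tall. About 90 g, stands upright. This point is on its axis, half-way up (47.5 mm over its foot); z up.
- bottle_b_center (a point): The other amber bottle with blue cap, to be stored, same shape. 95 mm tall: body 37 mm diameter up to 63 mm, then a screw cap 40 mm diameter and 32 mm tall. About 90 g, stands upright. This point is on its axis, half-way up; z up.
- crate: Fixed grey divided crate 236 x 62 x 50 mm high, open at the top, four cells in a row along its x, 58 mm apart, each 54 x 54 mm inside; walls and dividers 4 mm, all 50 mm high, floor 4 mm. Two cells hold a spare white bottle with red cap, two are empty. Origin: centre of the underside.
- pad1_center (a point): Centre of the floor of one empty cell (4 mm over the bench), marked by a green 34 mm square pad, 1 mm, that is only a mark.
- pad2_center (a point): Centre of the floor of the other empty cell, marked likewise.
- easel: Fixed blue easel, the final place. Origin: centre of its underside, z up, x out of its front; base 100 x 90 mm. Flat backrest leaning back 20 degrees from upright, 80 mm long up the slope, square to a ledge at its foot. Cheeks 5 mm thick, 70 mm apart inside, rise 70 mm up the slope: no room for fingers beside the plaque, whose top 50 mm stands above backrest and cheeks.
- easel_foot (a point): Middle of the corner line (along y) where backrest face and ledge face of the easel meet: 20 mm ahead (x) of its origin, 10 mm up. From here the ledge runs 28 mm out, square to the backrest, and ends in a lip standing 12 mm up along the slope; 24 mm is free between backrest and lip.
- rest: Fixed low aluminium rest, 50 mm wide, where the plaque can be put down to change the grip. Origin: centre of its underside, z up, x out of its front; base 95 x 50 mm. Flat face sloping at 45 degrees, 75 mm long, square to a ledge 18 mm deep at its foot (no lip, no cheeks). A plaque with its foot on the ledge stays there, standing out 5 mm each side and 55 mm beyond the top.
- rest_foot (a point): Middle of the corner line where face and ledge of the rest meet: 35 mm ahead (x) of the rest's origin and 10 mm up.
- stock1: Spare white bottle with red cap in one crate cell; leave it. 95 mm tall: body 37 mm diameter up to 63 mm, then a screw cap 40 mm diameter and 32 mm tall. About 90 g, stands upright. Origin: centre of its foot.
- stock2: The other spare white bottle with red cap in the crate; leave it. Same shape. Origin: centre of its foot.
- pot: White specimen pot with orange lid, 44 mm diameter, 55 mm tall, standing beside the plaque; leave it. Origin: centre of its foot.
- beaker: Glass beaker, 68 mm diameter, 85 mm tall; leave it. Origin: centre of its foot.
- wash: Clear wash bottle with red cap, 60 mm diameter, 150 mm tall; leave it. Origin: centre of its foot.
- marker: Blue marker lying on the bench, 125 x 14 x 13 mm; leave it. Origin: centre of its underside, x along it.
Mind the look-alikes: they are no part of the job. Of the things shaped like the part that bears plaque_center, the white one is meant. What is shaped like the part that bears bottle_b_center but yellow is not meant.

How it is judged:
By the outcome, as a careful person would: the job done as asked, in the order asked, and still so for the second after the job is handed in, with the robot touching nothing.
It also fails if it takes over 72 s, if anything falls off the work surface, if the arm or the gripper's body presses on something with over 40 N, if the wrist force passes 120 N, or if a joint passes its speed limit or range.

## Working session

There is one attempt and no reset: what is moved stays moved. The work goes in short steps, Python scripts to look and compute and a shell command to move; the robot and the scene stay as the last step left them, time stands still between calls to the robot, and variables do not carry over. Pictures are saved under pics/ and viewed, and the job is handed in when it is done.

```bash
ls; mkdir -p pics
python3 - <<'E'
from plant import ctrl, snapshot, silhouettes
import cv2,numpy as np
o=ctrl.get_obs()
for k,v in o.items(): print(k,np.round(v,4))
print(ctrl.tcp_to_grasp)
for n in("top","side"):
    s=snapshot(n); cv2.imwrite(f"pics/{n}0.png",s["image"][:,:,::-1]); print(n,s["camera_matrix"],s["eye"],s["orientation"],s["shot"])
E
```

```text
pics
clock 0.0
joint_pos [ 8.53769e+01  2.05910e+01  6.34900e-01 -1.95000e-02 -7.01329e+01
 -1.65063e+01]
qvel [ 0.003   0.0536  0.12   -0.01   -0.0634  0.0354]
tau [-1.10000e-03 -5.82715e+01  2.93061e+01  6.99720e+00  6.90000e-03
 -2.00000e-04]
tool_pos [0.2432 0.6292 0.2256]
orientation [-8.99095e+01  7.70000e-03  1.58864e+02]
force [ 0.3068 -0.2654 -0.7073]
moment [-0.0023 -0.0184 -0.0076]
opening 0.0877
0.0188
top [[395.48137799   0.         315.52527097]
 [  0.         395.48137799 201.25859243]
 [  0.           0.           1.        ]] [ 0.47868647 -0.02738852  0.99946348] [-175.94868335   -0.22840704  -90.98745982] 1
side [[418.36572462   0.         321.06422631]
 [  0.         418.36572462 197.11770648]
 [  0.           0.           1.        ]] [0.22837609 0.67084847 0.93309721] [-137.88787843   -0.93817064 -154.90668025] 2
```

View pics/top0.png

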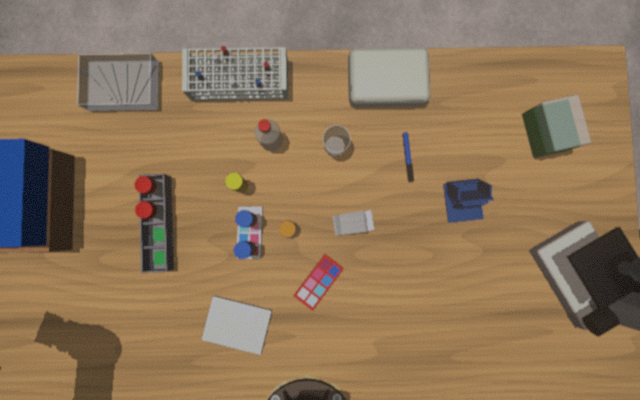

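View pics/side0.png

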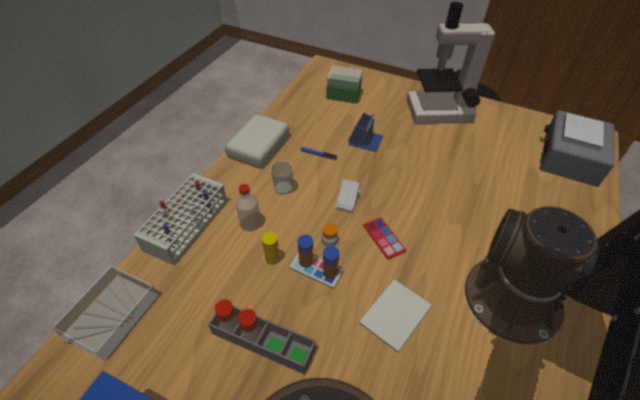

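```bash
cat > h.py <<'E'
import numpy as np,cv2
from scipy.spatial.transform import Rotation as R
def Rm(o): return R.from_euler('xyz',o,degrees=True).as_matrix()
def proj(s,P):
    P=np.atleast_2d(P); c=(P-s["eye"])@Rm(s["orientation"]); u=c@np.array(s["camera_matrix"]).T
    return u[:,:2]/u[:,2:]
def unproj(s,uv,z):
    uv=np.atleast_2d(uv); d=np.c_[uv,np.ones(len(uv))]@np.linalg.inv(s["camera_matrix"]).T@Rm(s["orientation"]).T
    e=np.array(s["eye"]); return e+d*((z-e[2])/d[:,2:])
def crop(s,box,f,name):
    l,t,w,h=box; im=s["image"][t:t+h,l:l+w,::-1]
    cv2.imwrite(name,cv2.resize(im,None,fx=f,fy=f,interpolation=cv2.INTER_CUBIC))
E
python3 - <<'E'
from h import *
from plant import ctrl, snapshot, silhouettes
import pickle
S={}
for n in("top","side"):
    s=snapshot(n); S[n]=s
    M={}
    for t in "plaque_center bottle_a_center crate pad1_center easel easel_foot rest stock1 pot beaker wash marker".split():
        try: r=silhouettes(s,t)
        except Exception as e: print(t,e); continue
        M[t]=r; print(n,t,[(round(x["confidence"],2),list(map(int,x["bbox"]))) for x in r])
    S[n+"M"]=M
pickle.dump(S,open("S.pkl","wb"))
crop(S["top"],(130,160,240,160),3.3,"pics/c1.png")
crop(S["top"],(325,120,180,120),4.4,"pics/c2.png")
crop(S["side"],(200,210,220,165),3.6,"pics/c3.png")
crop(S["side"],(280,100,130,160),3.7,"pics/c4.png")
E
```

```text
top plaque_center [(0.81, [295, 255, 46, 55]), (0.58, [239, 204, 25, 51]), (0.32, [134, 175, 33, 24])]
top bottle_a_center [(0.52, [233, 241, 23, 18])]
top crate [(0.8, [142, 176, 30, 98]), (0.65, [137, 202, 29, 16])]
top pad1_center [(0.46, [151, 228, 16, 13])]
top easel [(0.64, [441, 178, 51, 44]), (0.27, [333, 208, 43, 28])]
top easel_foot [(0.66, [442, 176, 52, 45])]
top rest [(0.63, [331, 206, 38, 29])]
top stock1 [(0.8, [135, 203, 33, 18]), (0.63, [133, 177, 32, 20]), (0.59, [155, 250, 11, 16])]
top pot [(0.68, [278, 222, 18, 13])]
top beaker [(0.81, [320, 124, 29, 31])]
top wash [(0.6, [253, 117, 28, 35])]
top marker [(0.61, [402, 129, 14, 51]), (0.34, [332, 209, 45, 25]), (0.23, [235, 241, 20, 18])]
side plaque_center [(0.79, [292, 253, 54, 37]), (0.6, [365, 216, 38, 44])]
side bottle_a_center [(0.6, [349, 113, 30, 39]), (0.56, [322, 247, 18, 33])]
side crate [(0.72, [209, 312, 104, 61])]
side pad1_center [(0.49, [267, 342, 16, 6])]
side easel [(0.78, [348, 115, 34, 34])]
side easel_foot [(0.86, [351, 114, 33, 37])]
side rest [(0.62, [337, 178, 21, 35])]
side stock1 [(0.74, [240, 310, 17, 29]), (0.67, [215, 297, 19, 29])]
side pot [(0.6, [322, 222, 17, 21])]
side beaker [(0.8, [272, 161, 22, 31])]
side wash [(0.8, [234, 184, 27, 49])]
side marker [(0.63, [324, 223, 13, 23]), (0.5, [300, 148, 33, 11])]
```

View pics/c1.png

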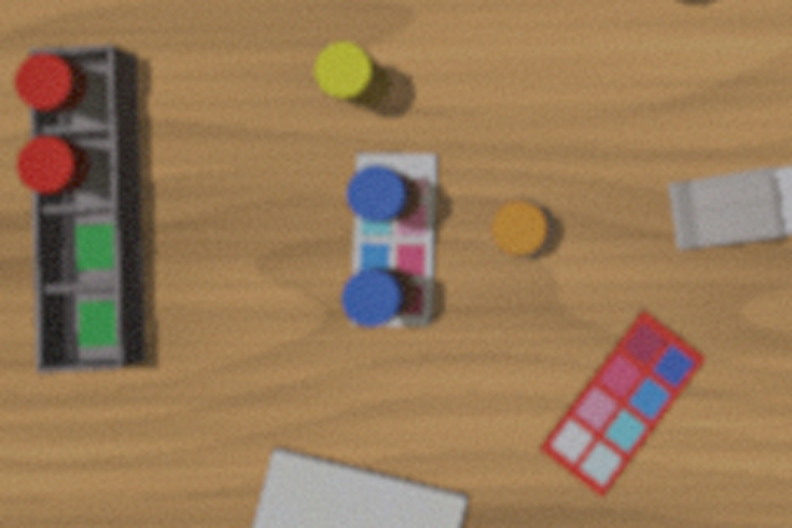

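View pics/c2.png

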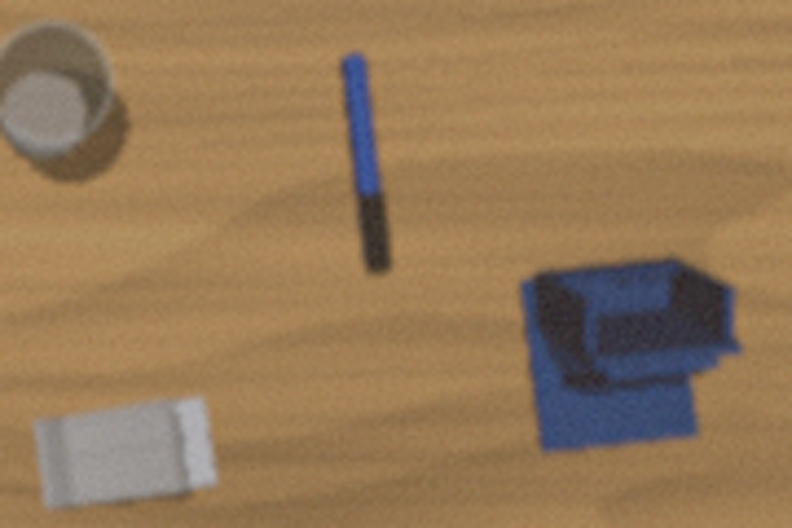

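View pics/c3.png

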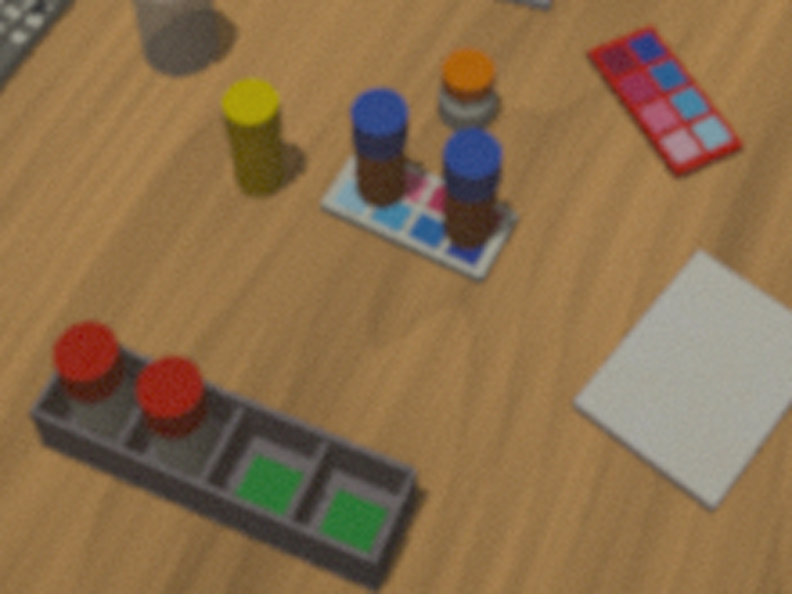

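View pics/c4.png

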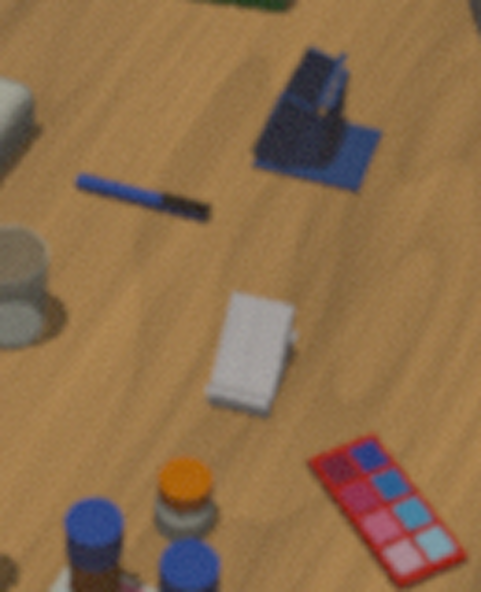

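```bash
cat >> h.py <<'E'
def pose2(x,y,yaw,L):
    c,s=np.cos(np.radians(yaw)),np.sin(np.radians(yaw)); L=np.atleast_2d(L)
    return np.c_[x+c*L[:,0]-s*L[:,1], y+s*L[:,0]+c*L[:,1], L[:,2]]
def boxl(a,b):
    p=[(x,y,z) for x in(a[0],b[0]) for y in(a[1],b[1]) for z in(a[2],b[2])]
    return [(p[i],p[j]) for i in range(8) for j in range(i+1,8) if sum(u!=v for u,v in zip(p[i],p[j]))==1]
def easel_lines():
    s,c=np.sin(np.radians(20)),np.cos(np.radians(20)); f=np.array([.02,0.01]); u=np.array([-s,c]); n=np.array([c,s])
    P=lambda a,b,y:(*(f+a*n+b*u)[:1],y,(f+a*n+b*u)[1])
    L=boxl((-.05,-.045,0),(.05,.045,.004))
    for y in(-.035,.035):
        L+=[(P(0,0,y),P(0,.08,y)),(P(0,0,y),P(.028,0,y)),(P(.028,0,y),P(.028,.012,y))]
        y2=y*8/7; L+=[(P(0,.07,y2),P(.028,.07,y2))] if 0 else []
    L+=[(P(0,.08,-.035),P(0,.08,.035)),(P(0,0,-.035),P(0,0,.035)),(P(.028,.012,-.035),P(.028,.012,.035))]
    return L
def rest_lines():
    f=np.array([.035,.01]); r=.5**.5; u=np.array([-r,r]); n=np.array([r,r])
    P=lambda a,b,y:((f+a*n+b*u)[0],y,(f+a*n+b*u)[1])
    L=boxl((-.0475,-.025,0),(.0475,.025,.004))
    for y in(-.025,.025): L+=[(P(0,0,y),P(0,.075,y)),(P(0,0,y),P(.018,0,y))]
    for q in((0,0),(0,.075),(.018,0)): L+=[(P(*q,-.025),P(*q,.025))]
    return L
def draw(s,box,f,name,items):
    l,t,w,h=box; im=cv2.resize(s["image"][t:t+h,l:l+w,::-1],None,fx=f,fy=f,interpolation=cv2.INTER_CUBIC)
    for (x,y,yaw),L,col in items:
        for a,b in L:
            q=proj(s,pose2(x,y,yaw,[a,b])); q=((q+.5-[l,t])*f).astype(int)
            cv2.line(im,tuple(map(int,q[0])),tuple(map(int,q[1])),col,1,cv2.LINE_AA)
    cv2.imwrite(name,im)
E
python3 - <<'E'
from h import *
import pickle
S=pickle.load(open("S.pkl","rb")); t=S["top"]; s=S["side"]
C=lambda p,o,f:np.array(p)/f+np.array(o)
e=unproj(t,C([(545,450),(695,432),(523,282)],(325,120),4.4),0.003); print(e)
d=e[2]-e[0]; yaw=np.degrees(np.arctan2(d[1],d[0])); ce=(e[1]+e[2])/2; print("easel",ce,yaw)
r=unproj(t,C([(45,508),(35,420),(205,397),(217,485)],(325,120),4.4),0.0); print(r)
cr=(r[0]+r[1]+r[2]+r[3])/4; d=(r[0]+r[1]-r[2]-r[3]); yr=np.degrees(np.arctan2(d[1],d[0])); print(cr,yr)
ee=[((ce[0],ce[1],yaw),easel_lines(),(0,255,255))]
draw(t,(325,120,180,120),4.4,"pics/e1.png",ee+[((cr[0],cr[1],yr),rest_lines(),(0,255,0))])
draw(s,(280,100,130,160),3.7,"pics/e2.png",ee+[((cr[0],cr[1],yr),rest_lines(),(0,255,0))])
draw(t,(325,120,180,120),4.4,"pics/e3.png",[((cr[0],cr[1],yr+180),rest_lines(),(0,255,0))])
draw(s,(280,100,130,160),3.7,"pics/e4.png",[((cr[0],cr[1],yr+180),rest_lines(),(0,255,0))])
a=[cv2.imread(f"pics/e{i}.png") for i in(1,3)]; cv2.imwrite("pics/f1.png",cv2.resize(np.vstack(a),(750,600*1)) if 0 else np.vstack([x[100:350,:790] if 0 else x[:,:] for x in a])[:1056,:][::1])
b=np.hstack([cv2.imread(f"pics/e{i}.png")[:,100:420] for i in(2,4)]); cv2.imwrite("pics/f2.png",b)
cv2.imwrite("pics/f3.png",np.vstack([a[0][240:520],a[1][240:520]]))
E
```

```text
[[ 0.49041136 -0.36761092  0.003     ]
 [ 0.49923431 -0.45413486  0.003     ]
 [ 0.58732293 -0.35888502  0.003     ]]
easel [ 0.54327862 -0.40650994  0.003     ] 5.145028033169729
[[ 4.62225516e-01 -8.07196457e-02  0.00000000e+00]
 [ 5.12684059e-01 -7.60201704e-02  0.00000000e+00]
 [ 5.24238819e-01 -1.74078844e-01  1.11022302e-16]
 [ 4.73652933e-01 -1.79584009e-01  0.00000000e+00]]
[ 4.93200332e-01 -1.27600667e-01  2.77555756e-17] 96.65667061187968
```

View pics/f3.png

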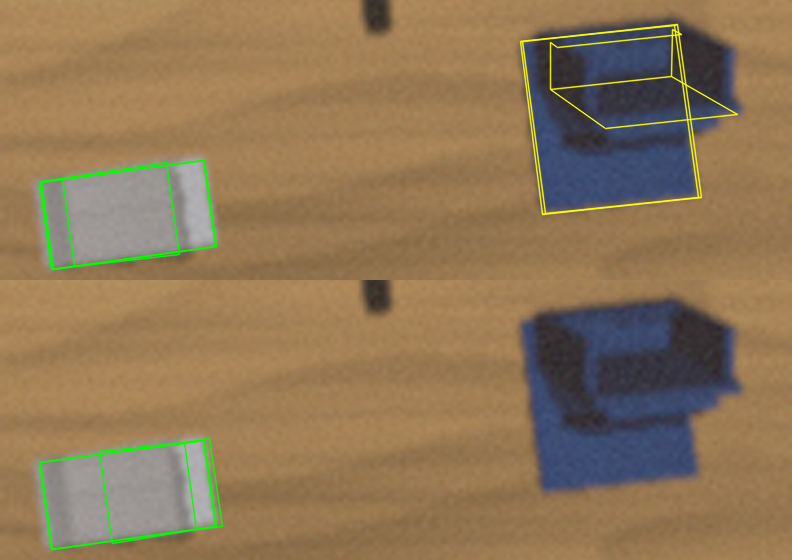

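View pics/f2.png

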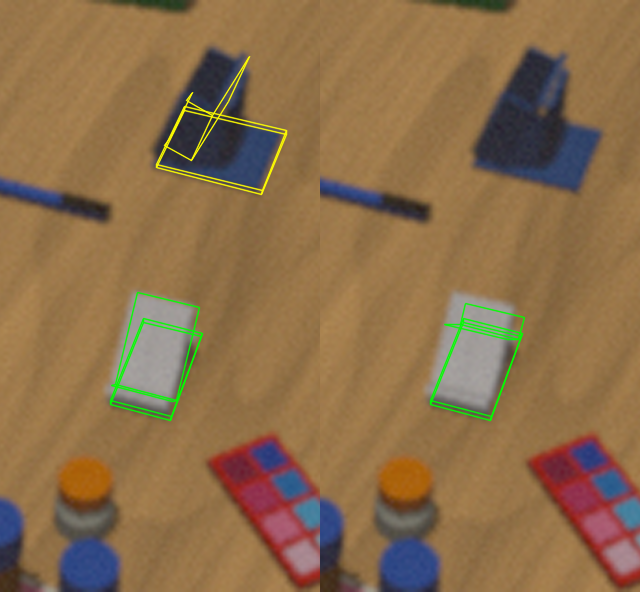

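Run:
```python
from h import *
import pickle
S=pickle.load(open("S.pkl","rb")); t=S["top"]; s=S["side"]
crop(t,(326,200,56,42),7,"pics/g1.png"); crop(s,(328,172,40,44),8,"pics/g2.png")
crop(t,(438,172,60,56),7,"pics/g3.png"); crop(s,(342,108,44,46),8,"pics/g4.png")
a=[cv2.copyMakeBorder(x,0,400-x.shape[0],0,0,0) if x.shape[0]<400 else x for x in [cv2.imread(f"pics/g{i}.png") for i in (1,2,3,4)]]
cv2.imwrite("pics/g.png",np.vstack([np.hstack([cv2.copyMakeBorder(a[0],0,0,0,8,0)[:294,:392],cv2.copyMakeBorder(a[1],0,0,0,0,0)[60:354]]),]))
```

```text
(no output)
```

View pics/g1.png

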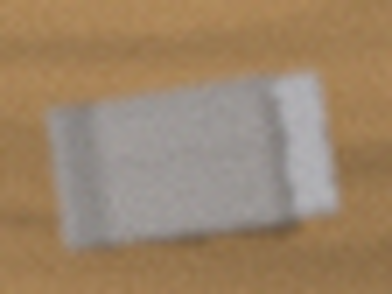

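View pics/g2.png

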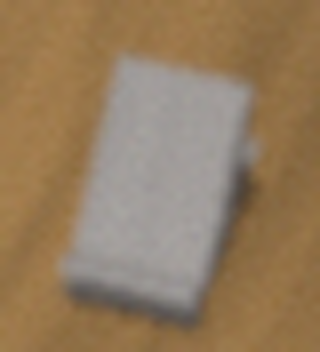

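View pics/g3.png

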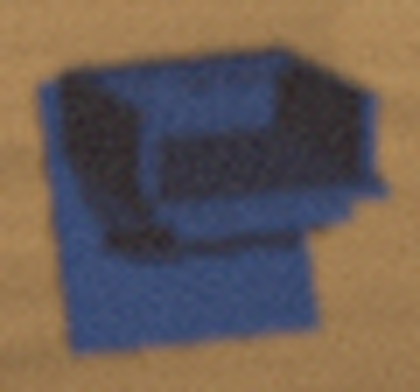

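View pics/g4.png

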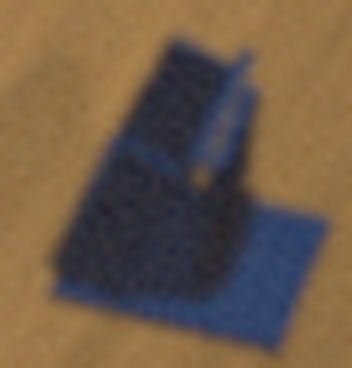

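```bash
cat > fit.py <<'E'
from h import *
import pickle
from scipy.optimize import least_squares
S=pickle.load(open("S.pkl","rb")); t=S["top"]; s=S["side"]
def fit(obs,x0,verbose=1):
    # obs: (cam, crop origin, f, crop px, local)
    def res(p):
        return np.concatenate([(proj(c,pose2(*p[:3],[l]))[0]-(np.array(px)/f+o-.5)) for c,o,f,px,l in obs])
    r=least_squares(res,x0,loss='soft_l1',x_scale=[.01,.01,1])
    if verbose: print(np.round(r.x,4)); print(np.round(res(r.x).reshape(-1,2),1).tolist())
    return r.x
E
python3 - <<'E'
from fit import *
T=lambda px,l:(t,(326,200),7,px,l); D=lambda px,l:(s,(328,172),8,px,l)
rt=[T((48,110),(.0477,-.025,.0227)),T((68,247),(.0477,.025,.0227)),T((318,72),(-.0475,-.025,.002)),T((338,212),(-.0475,.025,.002)),T((272,80),(-.018,-.025,.063)),T((292,222),(-.018,.025,.063))]
rs=[D((120,62),(-.018,-.025,.063)),D((252,88),(-.018,.025,.063)),D((72,298),(.0475,-.025,.0)),D((192,322),(.0475,.025,.0))]
for o in(rt,rs,rt+rs): fit(o,[.493,-.128,96])
T=lambda px,l:(t,(438,172),7,px,l); D=lambda px,l:(s,(342,108),8,px,l)
for z in(0,.004):
    et=[T((75,352),(-.05,.045,z)),T((318,327),(-.05,-.045,z)),T((42,88),(.05,.045,z)),T((385,190),(-.0074,-.04,.085))]
    es=[D((275,350),(-.05,.045,z)),D((328,218),(-.05,-.045,z)),D((55,292),(.05,.045,z))]
    for o in(et,es,et+es): fit(o,[.543,-.406,5])
E
```

```text
[ 0.4941 -0.128  96.7956]
[[1.7, -0.3], [1.7, 0.2], [0.0, 0.3], [0.1, -0.0], [-2.0, -0.4], [-1.8, 0.3]]
[ 0.4965 -0.1271 98.5554]
[[-0.1, -0.7], [0.1, -0.3], [-0.8, 0.1], [0.7, 1.0]]
[ 0.4946 -0.1276 96.9365]
[[1.5, -0.5], [1.5, 0.1], [-0.1, 0.0], [-0.1, -0.3], [-2.2, -0.6], [-2.0, 0.0], [0.8, -0.7], [0.9, 0.0], [-0.6, -0.1], [0.9, 1.1]]
[ 0.5448 -0.406   5.8065]
[[-0.3, 0.5], [0.2, -0.2], [-1.1, -0.9], [1.4, 0.4]]
[ 0.5484 -0.4091  5.4907]
[[0.4, -0.2], [0.2, 0.1], [-0.7, 0.1]]
[ 0.5458 -0.4067  5.3314]
[[-0.2, -0.0], [0.3, -0.4], [-0.7, -1.4], [1.7, 0.1], [0.8, 0.4], [0.7, 0.8], [-0.2, 0.7]]
[ 0.5448 -0.4047  5.7259]
[[-0.3, 0.5], [0.3, -0.2], [-1.1, -1.1], [0.8, 0.5]]
[ 0.5472 -0.4045  5.5221]
[[0.4, -0.2], [0.3, 0.1], [-0.8, 0.1]]
[ 0.5455 -0.4047  5.4483]
[[-0.4, 0.1], [0.2, -0.3], [-1.0, -1.4], [0.8, 0.2], [0.9, -0.1], [0.8, 0.2], [-0.3, 0.2]]
```

Run:
```python
from fit import *
def cap(c,box,hsvlo,hsvhi):
    l,tp,w,h=box; hsv=cv2.cvtColor(c["image"][tp:tp+h,l:l+w],cv2.COLOR_RGB2HSV); m=cv2.inRange(hsv,hsvlo,hsvhi)
    n,lab,st,ce=cv2.connectedComponentsWithStats(m); k=[i for i in range(1,n) if st[i,4]>40]
    return [(ce[i]+[l,tp],st[i]) for i in k]
def circ(z,r=.02): a=np.linspace(0,2*np.pi,24,endpoint=False); return np.c_[r*np.cos(a),r*np.sin(a),0*a+z]
# blue cap tops: brighter value
for n,c,box in(("top",t,(232,208,30,54)),("side",s,(294,232,50,45))):
    l,tp,w,h=box; hsv=cv2.cvtColor(c["image"][tp:tp+h,l:l+w],cv2.COLOR_RGB2HSV)
    print(n); 
    for v in(100,120,130,140):
        for ce,st in cap(c,box,(100,120,v),(125,255,255)): print(v,ce,st[4],unproj(c,ce,.105)[0])
for n,c,box in(("top",t,(140,220,36,55)),("side",s,(260,325,60,45))):
    for ce,st in cap(c,box,(50,100,50),(75,255,255)): print(n,"green",ce,st[4],unproj(c,ce,.005)[0])
print("red"); 
for n,c,box in(("top",t,(130,170,36,60)),("top",t,(220,168,30,30)),("top",t,(275,215,30,30))):
    for ce,st in cap(c,box,(0,100,90),(35,255,255)): print(n,ce,st[4],unproj(c,ce,.099)[0])
T=lambda px,l:(t,(130,160),3.3,px,l); D=lambda px,l:(s,(200,210),3.6,px,l)
# plaque local x along world +x
pt=[T((357,154),(.065,.03,.01)),T((437,154),(.065,-.03,.01)),T((435,326),(-.065,-.03,.01))]
ps=[D((323,203),(.065,.03,.01)),D((480,278),(-.065,.03,.005)),D((517,217),(-.065,-.03,.01))]
for o in(pt,ps,pt+ps): fit(o,[.41,.14,0])
crop(t,(225,195,80,70),9,"pics/k1.png");crop(s,(285,225,70,70),8.5,"pics/k2.png")
crop(t,(128,165,56,112),5.3,"pics/k3.png")
```

```text
top
100 [243.79047619 218.5       ] 210 [0.50567857 0.13063843 0.105     ]
100 [242.48659004 247.25287356] 261 [0.44114756 0.13385209 0.105     ]
120 [243.64563107 218.46601942] 206 [0.50576088 0.13096499 0.105     ]
120 [242.34509804 247.26666667] 255 [0.44112227 0.1341699  0.105     ]
130 [243.55665025 218.42857143] 203 [0.50584887 0.13116543 0.105     ]
130 [242.19354839 247.2983871 ] 248 [0.44105732 0.13451046 0.105     ]
140 [243.455 218.38 ] 200 [0.50596245 0.13139436 0.105     ]
140 [242.0942623  247.31147541] 244 [0.44103195 0.1347335  0.105     ]
side
100 [304.86428571 241.08571429] 140 [0.50787216 0.13506376 0.105     ]
100 [330.66233766 252.43506494] 154 [0.43759565 0.13812275 0.105     ]
100 [318.45238095 273.4047619 ] 42 [0.43907898 0.20304321 0.105     ]
120 [304.8359375 240.640625 ] 128 [0.50853191 0.13389945 0.105     ]
120 [330.65248227 252.21276596] 141 [0.43787881 0.13755038 0.105     ]
120 [318.45238095 273.4047619 ] 42 [0.43907898 0.20304321 0.105     ]
130 [305.05504587 240.44954128] 109 [0.50830802 0.13315385 0.105     ]
130 [330.76724138 252.00862069] 116 [0.43787272 0.13689589 0.105     ]
top green [158.21052632 234.30075188] 133 [0.47284579 0.36242597 0.005     ]
top green [158.93939394 257.82575758] 132 [0.41437642 0.35998081 0.005     ]
side green [274.37058824 344.25882353] 170 [0.47505298 0.35767869 0.005     ]
side green [297.75842697 354.30898876] 178 [0.416773   0.35529734 0.005     ]
red
top [139.75142857 195.94190476] 1050 [0.5613428 0.3685506 0.099    ]
top [233.72891566 182.17951807] 830 [0.58933177 0.15433684 0.099     ]
top [289.36281179 229.49319728] 882 [0.47914134 0.02842512 0.099     ]
[ 0.4743  0.1333 -0.9177]
[[0.1, -0.0], [-0.1, -0.1], [0.0, 0.1]]
[ 0.4768  0.1356 -3.2747]
[[-0.8, -0.3], [0.1, 1.4], [0.6, -0.8]]
[ 0.4756  0.1345 -2.1958]
[[0.2, -0.8], [-0.1, -0.3], [-1.1, -0.1], [-0.3, -0.0], [1.2, 0.9], [1.2, -1.4]]
```

View pics/k1.png

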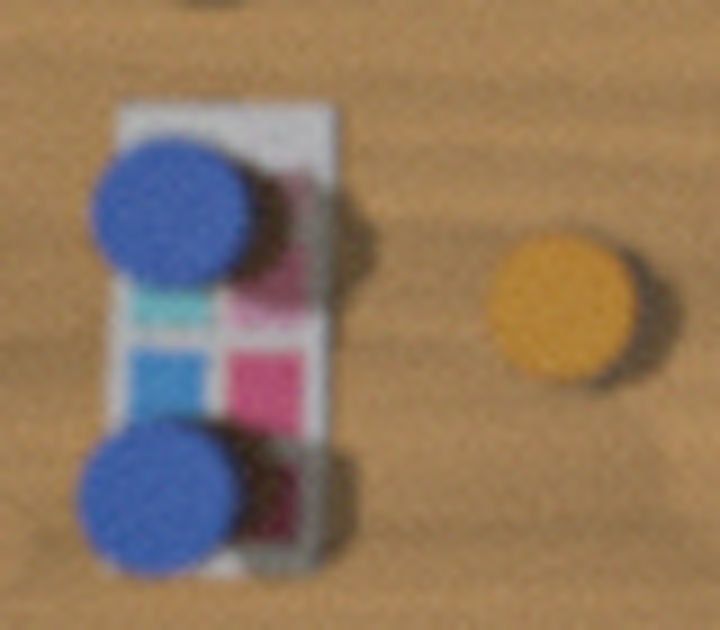

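View pics/k2.png

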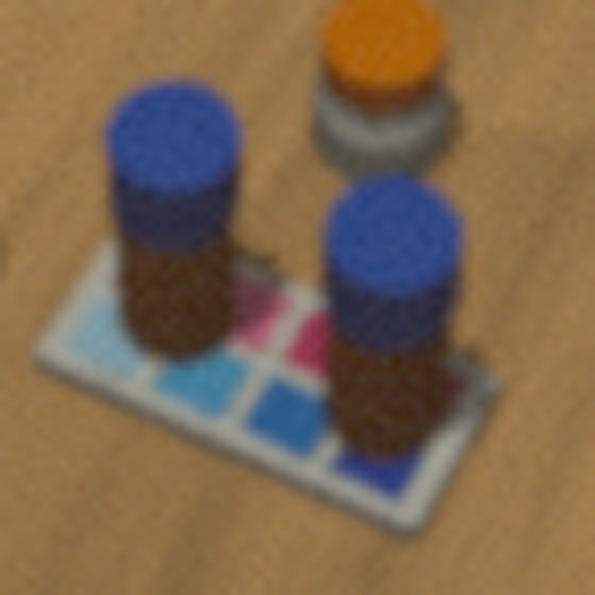

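View pics/k3.png

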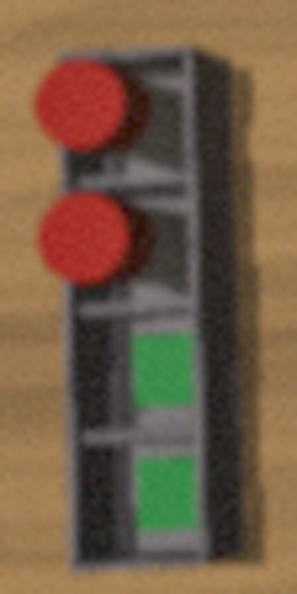

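Run:
```python
from fit import *
for n,(u,v) in {"A":(170,212),"B":(158,495)}.items(): print(n,unproj(t,(u/9+224.5,v/9+194.5),.105)[0])
for n,(u,v) in {"A":(174,138),"B":(393,240)}.items(): print(n,unproj(s,(u/8.5+284.5,v/8.5+224.5),.105)[0])
print("pot",unproj(t,(562/9+224.5,308/9+194.5),.055)[0])
T=lambda px,l:(t,(225,195),9,px,l); D=lambda px,l:(s,(285,225),8.5,px,l)
pt=[T((118,103),(.065,.03,.01)),T((335,103),(.065,-.03,.01)),T((325,572),(-.065,-.03,.01)),T((105,575),(-.065,.03,.01))]
ps=[D((38,352),(.065,.03,.01)),D((410,525),(-.065,.03,.008)),D((500,380),(-.065,-.03,.01)),D((107,235),(.065,-.03,.01))]
for o in(pt,ps,pt+ps): fit(o,[.47,.13,0])
T=lambda px,l:(t,(128,165),5.3,px,l)
ct=[T((62,52),(.118,.031,.05)),T((196,50),(.118,-.031,.05)),T((75,568),(-.118,.031,.05)),T((205,560),(-.118,-.031,.05))]
D=lambda px,l:(s,(200,210),3.6,px,l)
cs=[D((35,410),(.118,.031,.05)),D((378,572),(-.118,.031,.05)),D((415,472),(-.118,-.031,.05))]
for o in(ct,cs,ct+cs): fit(o,[.47,.36,0])
for n,u,v in(("wash",265/1,126),("beak",336,138)): print(n,unproj(t,(u,v),.1)[0])
```

```text
A [0.50669756 0.13154037 0.105     ]
B [0.43614495 0.13484055 0.105     ]
A [0.50810942 0.13401103 0.105     ]
B [0.43708547 0.13883322 0.105     ]
pot [0.48109429 0.03688696 0.055     ]
[ 0.4748  0.1345 -1.5126]
[[-0.0, -0.1], [-0.2, 0.1], [-0.0, 0.3], [0.2, -0.3]]
[ 0.4781  0.1375 -0.9255]
[[-1.5, 1.0], [0.4, 1.0], [-0.4, -0.8], [1.4, -2.4]]
[ 0.4759  0.1353 -1.526 ]
[[-0.3, -0.6], [-0.5, -0.4], [-0.4, -0.2], [-0.1, -0.7], [-0.3, 0.4], [1.3, 0.8], [0.7, -0.9], [2.7, -2.9]]
[0.5027 0.3578 1.9111]
[[-0.2, -0.5], [0.2, -1.4], [-0.8, 0.7], [0.9, 0.9]]
[0.5013 0.361  1.07  ]
[[-0.7, -0.1], [-0.3, -0.7], [1.8, 0.7]]
[0.502  0.3595 1.3206]
[[-0.4, -0.4], [0.0, -1.0], [-2.0, 0.9], [-0.4, 1.4], [-0.7, -0.6], [-0.1, -1.7], [1.8, -0.3]]
wash [0.71855902 0.08162353 0.1       ]
beak [ 0.68778224 -0.0818147   0.1       ]
```

```bash
cat > go.py <<'E'
# usage: go.py x y z [roll pitch yaw]  -> shift (tool axes now, cm) and turn
import sys; from h import *; from plant import ctrl
o=ctrl.get_obs(); a=list(map(float,sys.argv[1:])); p=np.array(o["tool_pos"]); M=Rm(o["orientation"])
d=np.array(a[:3])-p; print("t",round(o["clock"],2),"pos",np.round(p,4),"ori",np.round(o["orientation"],2),"j",np.round(o["joint_pos"],1))
print("shift tool cm",np.round(M.T@d*100,2),"norm",round(np.linalg.norm(d)*100,1))
if len(a)>3:
    N=Rm(a[3:]); print("turn",np.round(R.from_matrix(M.T@N).as_rotvec(degrees=True),2),"shift in new tool axes",np.round(N.T@d*100,2))
E
python3 go.py .507 .133 .2 -90 0 180
```

```text
t 1.4 pos [0.2434 0.6296 0.2266] ori [-90.    -0.   158.87] j [ 85.4  20.5   0.7  -0.  -70.1 -16.5]
shift tool cm [-42.49   2.66  36.81] norm 56.3
turn [ -0.   -21.13   0.  ] shift in new tool axes [-26.36   2.66  49.66]
```

```bash
python3 -m pendant '[[[0,0,0,0,-7.05,0,1],[0,0,0,0,-7.05,0,1],[0,0,0,0,-7.03,0,1],[-1.8,0,3.4,0,0,0,1],[-1.8,0,3.4,0,0,0,1],[-1.8,0,3.4,0,0,0,1],[-1.8,0,3.4,0,0,0,1],[-1.8,0,3.4,0,0,0,1],[-1.8,0,3.4,0,0,0,1],[-1.8,0,3.4,0,0,0,1],[-1.8,0,3.4,0,0,0,1],[-1.8,0,3.4,0,0,0,1]]]'; python3 go.py .507 .133 .15 -90 0 180
```

```text
clock: 2.4
tool_pos: [0.4058, 0.3219, 0.227]
orientation: [-90.0, 0.0, -180.0]
force: [0.8, 0.9, -0.6]
opening: 0.0878
t 2.4 pos [0.4058 0.3219 0.227 ] ori [-9.0040e+01  3.0000e-02 -1.7998e+02] j [ 60.2   5.6 -18.9   0.  -65.4  29.9]
shift tool cm [-10.11   7.69  18.9 ] norm 22.8
turn [ 0.04  0.02 -0.03] shift in new tool axes [-10.12   7.7   18.89]
```

```bash
python3 -m pendant '[[[-1.7,0.5,3.15,0,0,0,1],[-1.7,1.4,3.15,0,0,0,1],[-1.7,1.4,3.15,0,0,0,1],[-1.7,1.4,3.15,0,0,0,1],[-1.7,1.5,3.15,0,0,0,1],[-1.6,1.5,3.15,0,0,0,1],[0,0,0,0,0,0,1]]]'
python3 - <<'E'
from h import *
from plant import snapshot
s=snapshot("side"); crop(s,(260,190,130,120),5,"pics/m1.png")
s=snapshot("top"); crop(s,(190,160,130,110),5,"pics/m2.png")
E
python3 go.py .507 .133 .071 -90 0 180
```

```text
clock: 2.98
tool_pos: [0.5062, 0.1296, 0.1466]
orientation: [-89.9, -0.2, 179.7]
force: [-0.9, 0.2, 0.0]
opening: 0.0877
t 3.08 pos [0.5065 0.133  0.1489] ori [-8.9950e+01 -7.0000e-02  1.7982e+02] j [ 36.2  10.2 -24.5   0.  -55.4  53.6]
shift tool cm [-0.06  7.79 -0.01] norm 7.8
turn [-0.05 -0.18  0.07] shift in new tool axes [-0.05  7.79  0.  ]
```

View pics/m1.png

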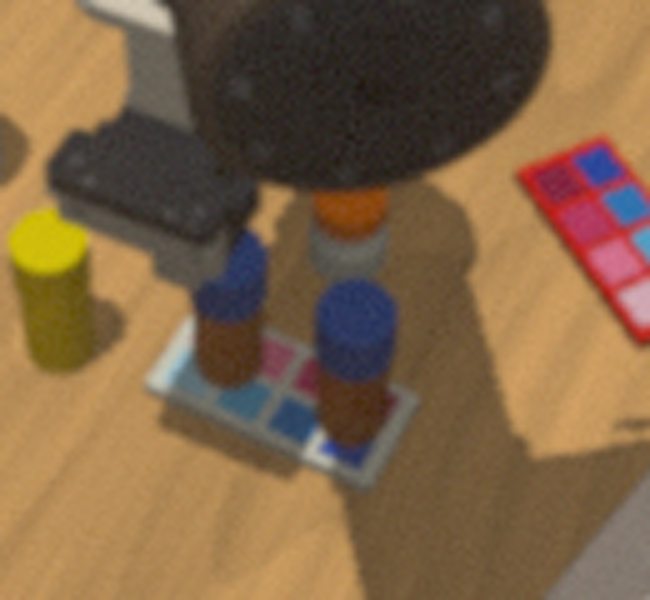

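View pics/m2.png

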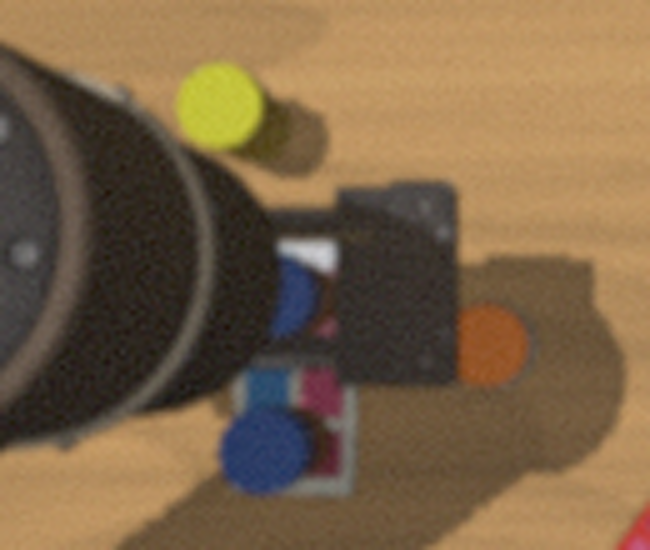

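```bash
python3 -m pendant '[[[0,2.6,0,0,0,0,1],[0,2.6,0,0,0,0,1],[0,2.6,0,0,0,0,1],[0,0,0,0,0,0,0.4],[0,0,0,0,0,0,0.2],[0,0,0,0,0,0,0.2],[0,0,0,0,0,0,0.2],[0,0,0,0,0,0,0.2],[0,0,0,0,0,0,0.2]]]'
```

```text
clock: 3.83
tool_pos: [0.507, 0.1352, 0.0729]
orientation: [-90.1, 0.1, -180.0]
force: [0.0, 0.6, 0.6]
opening: 0.0533
```

```bash
python3 -m pendant '[[[0,0,0,0,0,0,0.2],[0,0,0,0,0,0,0.2],[0,0,0,0,0,0,0.2],[0,0,0,0,0,0,0.2],[0,0,0,0,0,0,0.2]]]';python3 go.py .473 .358 .20
```

```text
clock: 4.25
tool_pos: [0.5067, 0.1347, 0.072]
orientation: [-90.0, 0.0, -180.0]
force: [-0.3, 0.3, 5.2]
opening: 0.0393
t 4.25 pos [0.5067 0.1347 0.072 ] ori [-9.002e+01  4.000e-02 -1.800e+02] j [ 36.4  15.5 -29.7   0.  -44.8  53.6]
shift tool cm [  3.36 -12.8  -22.33] norm 26.0
```

```bash
python3 -m pendant '[[[0,-1.5,0,0,0,0,0.2],[0,-3,0,0,0,0,0.2],[0,-3.5,0,0,0,0,0.2],[0,-3,0,0,0,0,0.2],[0.3,0,-2,0,0,0,0.2],[0.5,0,-3.4,0,0,0,0.2],[0.5,0,-3.4,0,0,0,0.2],[0.5,0,-3.4,0,0,0,0.2],[0.5,0,-3.4,0,0,0,0.2],[0.5,0,-3.4,0,0,0,0.2],[0.5,0,-2.2,0,0,0,0.2],[0,0,-1,0,0,0,0.2]]]'; python3 go.py .473 .358 .067 -90 0 -178.2
```

```text
clock: 5.25
tool_pos: [0.4723, 0.3592, 0.1807]
orientation: [-90.0, -0.0, -179.9]
force: [-0.0, 0.1, -1.1]
opening: 0.0397
t 5.25 pos [0.4723 0.3592 0.1807] ori [-8.9970e+01 -5.0000e-02 -1.7989e+02] j [ 56.1  14.9 -13.6  -0.  -61.5  34. ]
shift tool cm [-0.08 11.37  0.11] norm 11.4
turn [-0.03 -1.69  0.05] shift in new tool axes [-0.07 11.37  0.12]
```

```bash
python3 -m pendant '[[[0,2,0,0,0,0,0.2],[0,2,0,0,0,0,0.2],[0,1,0,0,0,0,0.2],[0,0,0,0,0,0,0.2]]]'
python3 - <<'E'
from h import *
from plant import snapshot
s=snapshot("side"); crop(s,(190,270,140,110),5,"pics/n1.png")
s=snapshot("top"); crop(s,(100,160,130,120),5,"pics/n2.png")
E
```

```text
clock: 5.58
tool_pos: [0.4721, 0.3547, 0.1287]
orientation: [-89.8, -0.2, 180.0]
force: [-0.6, 0.2, -0.3]
opening: 0.0396
```

View pics/n1.png

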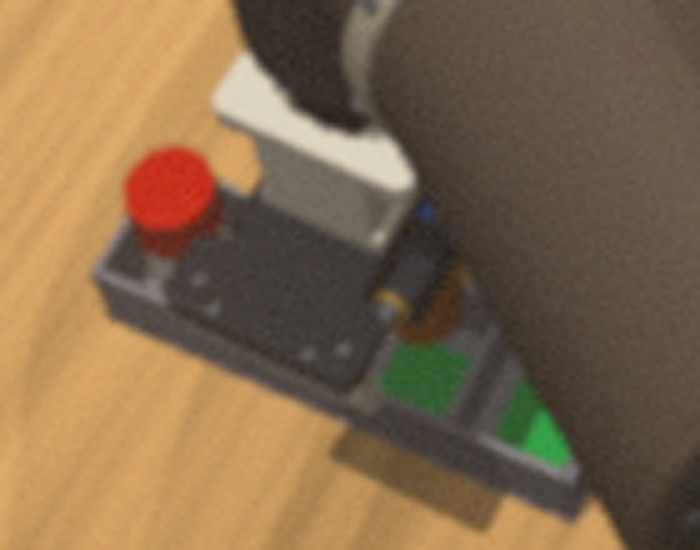

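View pics/n2.png

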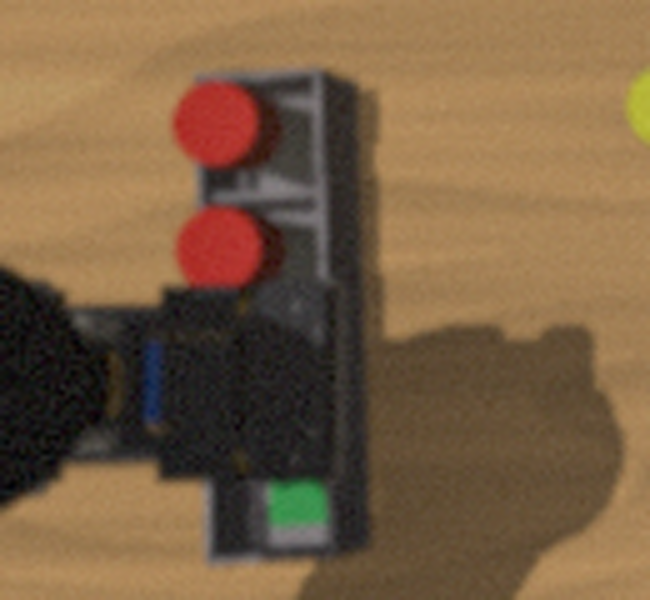

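```bash
python3 -m pendant '[[[0,1.5,0,0,0,0,0.2],[0,1.5,0,0,0,0,0.2],[0,1.5,0,0,0,0,0.2],[0,1,0,0,0,0,0.2],[0,0.5,0,0,0,0,0.2],[0,0,0,0,0,0,0.2],[0,0,0,0,0,0,0.2]]]'
```

```text
clock: 6.27
tool_pos: [0.4738, 0.3569, 0.0723]
orientation: [-90.0, 0.0, -180.0]
force: [-0.3, -0.3, -1.2]
opening: 0.0397
```

```bash
python3 -m pendant '[[[0,0.3,0,0,0,0,0.2],[0,0.2,0,0,0,0,0.2],[0,0,0,0,0,0,0.2],[0,0,0,0,0,0,0.2]]]'
```

```text
clock: 6.6
tool_pos: [0.4734, 0.3566, 0.0668]
orientation: [-90.0, 0.0, 180.0]
force: [0.0, -0.0, -0.6]
opening: 0.0397
```

Release and retreat toward bottle B.

```bash
python3 -m pendant '[[[0,0,0,0,0,0,1],[0,0,0,0,0,0,1],[0,0,0,0,0,0,1],[0,0,0,0,0,0,1],[0,0,0,0,0,0,1],[0,0,0,0,0,0,1],[0,-2,0,0,0,0,1],[0,-3.5,0,0,0,0,1],[0,-3.5,0,0,0,0,1],[0,0,2,0,0,0,1],[0.2,0,3.5,0,0,0,1],[0.5,0,3.5,0,0,0,1]]]'; python3 go.py .4365 .137 .071 -90 0 180
```

```text
clock: 7.6
tool_pos: [0.4665, 0.2665, 0.157]
orientation: [-90.1, 0.1, -179.9]
force: [0.4, -0.2, -1.3]
opening: 0.0876
t 7.6 pos [0.4665 0.2665 0.157 ] ori [-9.0060e+01  5.0000e-02 -1.7993e+02] j [ 50.7  10.9 -22.4   0.  -56.6  39.4]
shift tool cm [ 3.03  8.59 12.95] norm 15.8
turn [ 0.06  0.07 -0.05] shift in new tool axes [ 3.    8.6  12.95]
```

```bash
python3 -m pendant '[[[0.8,0,3.3,0,0,0,1],[0.8,0,3.3,0,0,0,1],[0.8,0,3.3,0,0,0,1],[0.6,0,2.0,0,0,0,1],[0,0,0,0,0,0,1],[0,0,0,0,0,0,1]]]'
python3 - <<'E'
from h import *
from plant import snapshot
s=snapshot("side"); crop(s,(190,190,200,190),3,"pics/o1.png")
E
python3 go.py .4365 .137 .071 -90 0 180
```

```text
clock: 8.1
tool_pos: [0.4364, 0.1469, 0.1571]
orientation: [-90.1, 0.1, 179.9]
force: [0.9, 0.3, 0.4]
opening: 0.0875
t 8.15 pos [0.4368 0.1477 0.1571] ori [-9.0050e+01  7.0000e-02  1.7997e+02] j [ 43.3   3.6 -31.1   0.  -55.2  46.7]
shift tool cm [0.04 8.61 1.08] norm 8.7
turn [ 0.05 -0.03 -0.07] shift in new tool axes [0.03 8.61 1.07]
```

View pics/o1.png

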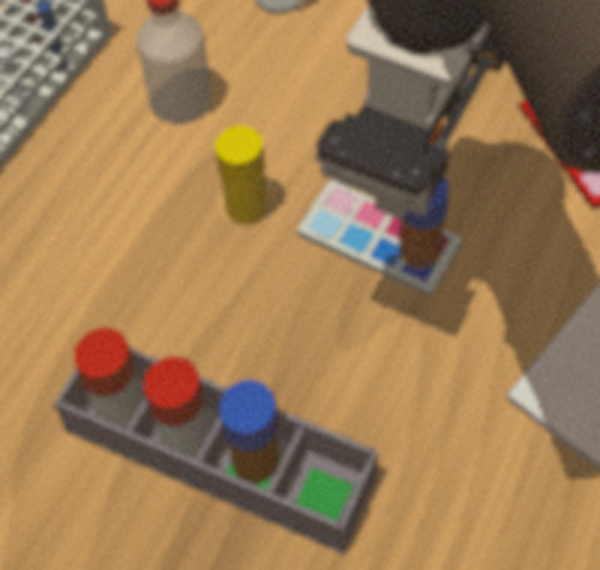

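```bash
python3 -m pendant '[[[0,1.5,1.1,0,0,0,1],[0,2.5,0,0,0,0,1],[0,2.5,0,0,0,0,1],[0,2,0,0,0,0,1],[0,0,0,0,0,0,0.5],[0,0,0,0,0,0,0.2],[0,0,0,0,0,0,0.2],[0,0,0,0,0,0,0.2],[0,0,0,0,0,0,0.2],[0,0,0,0,0,0,0.2],[0,0,0,0,0,0,0.2],[0,0,0,0,0,0,0.2]]]';python3 -m pendant '[[[0,0,0,0,0,0,0.2],[0,0,0,0,0,0,0.2],[0,0,0,0,0,0,0.2]]]'; python3 go.py .415 .356 .20
```

```text
clock: 9.15
tool_pos: [0.4365, 0.1367, 0.072]
orientation: [-90.0, 0.0, 180.0]
force: [-0.1, -0.3, 0.3]
opening: 0.0397
clock: 9.4
tool_pos: [0.4366, 0.1367, 0.072]
orientation: [-90.0, 0.0, -180.0]
force: [-0.7, 0.3, 6.0]
opening: 0.0394
t 9.4 pos [0.4366 0.1367 0.072 ] ori [-9.0010e+01  3.0000e-02 -1.7999e+02] j [ 42.2   9.7 -37.8   0.  -42.5  47.8]
shift tool cm [  2.15 -12.8  -21.93] norm 25.5
```

```bash
python3 -m pendant '[[[0,-1.5,0,0,0,0,0.2],[0,-3,0,0,0,0,0.2],[0,-3.5,0,0,0,0,0.2],[0,-3,0,0,0,0,0.2],[0.3,0,-2,0,0,0,0.2],[0.3,0,-3.4,0,0,0,0.2],[0.3,0,-3.4,0,0,0,0.2],[0.3,0,-3.4,0,0,0,0.2],[0.3,0,-3.4,0,0,0,0.2],[0.3,0,-3.4,0,0,0,0.2],[0.3,0,-2,0,0,0,0.2],[0,0,-0.9,0,0,0,0.2]]]'; python3 -m pendant '[[[0,0,0,0,0,0,0.2],[0,2,0,0,0,0,0.2],[0,2,0,0,0,0,0.2],[0,2,0,0,0,0,0.2],[0,0,0,0,0,0,0.2],[0,0,0,0,0,0,0.2]]]';python3 go.py .415 .356 .067 -90 0 180
python3 - <<'E'
from h import *
from plant import snapshot
s=snapshot("side"); crop(s,(190,270,140,110),5,"pics/q1.png")
s=snapshot("top"); crop(s,(100,160,130,120),5,"pics/q2.png")
E
```

```text
clock: 10.4
tool_pos: [0.4146, 0.358, 0.1807]
orientation: [-90.0, -0.0, -179.9]
force: [-0.8, -0.7, -0.8]
opening: 0.0396
clock: 10.9
tool_pos: [0.4151, 0.3539, 0.121]
orientation: [-89.9, -0.1, 180.0]
force: [-0.0, -0.3, -0.3]
opening: 0.0391
t 10.9 pos [0.4151 0.3539 0.121 ] ori [-8.9850e+01 -8.0000e-02  1.7995e+02] j [ 61.   14.  -23.8   0.  -52.4  28.9]
shift tool cm [ 0.01  5.4  -0.22] norm 5.4
turn [-0.15 -0.05  0.08] shift in new tool axes [ 0.01  5.4  -0.21]
```

View pics/q1.png

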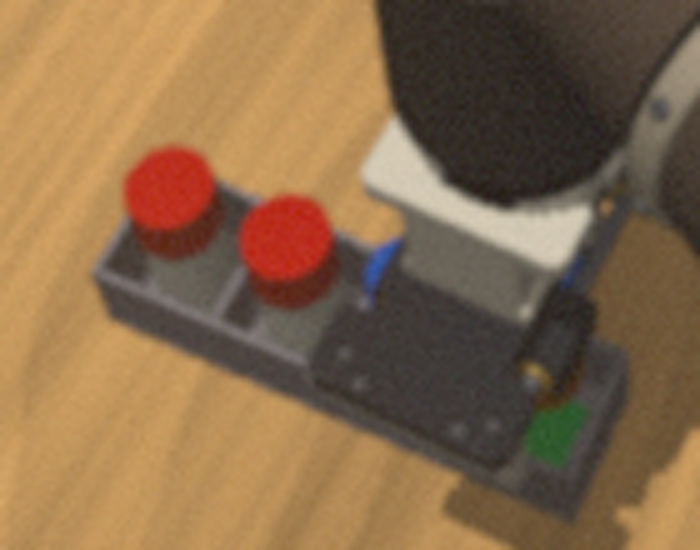

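```bash
python3 -m pendant '[[[0,1.5,0,0,0,0,0.2],[0,1.5,0,0,0,0,0.2],[0,1.2,0,0,0,0,0.2],[0,0.5,0,0,0,0,0.2],[0,0,0,0,0,0,0.2],[0,0,0,0,0,0,0.2]]]';python3 go.py .415 .356 .0668 -90 0 180
```

```text
clock: 11.5
tool_pos: [0.4158, 0.356, 0.0756]
orientation: [-90.1, 0.0, -180.0]
force: [1.2, 0.3, -1.1]
opening: 0.0399
t 11.5 pos [0.4158 0.356  0.0756] ori [-9.0050e+01  5.0000e-02 -1.7999e+02] j [ 61.1  17.1 -26.6   0.  -46.2  28.9]
shift tool cm [0.08 0.88 0.  ] norm 0.9
turn [ 0.05  0.01 -0.05] shift in new tool axes [0.08 0.88 0.  ]
```

```bash
python3 -m pendant '[[[0,0.5,0,0,0,0,0.2],[0,0.35,0,0,0,0,0.2],[0,0,0,0,0,0,0.2],[0,0,0,0,0,0,0.2]]]'; python3 -m pendant '[[[0,0,0,0,0,0,1],[0,0,0,0,0,0,1],[0,0,0,0,0,0,1],[0,0,0,0,0,0,1],[0,0,0,0,0,0,1],[0,0,0,0,0,0,1],[0,-2,0,0,0,0,1],[0,-3.5,0,0,0,0,1],[0,-3.5,0,0,0,0,1],[-0.3,-2,-1,0,0,0,1],[0,0,-3.5,0,0,0,1],[0,0,-3.5,0,0,0,1]]]';  python3 - <<'E'
from h import *
from plant import snapshot
import pickle
s=snapshot("side"); crop(s,(190,190,200,190),3,"pics/r1.png"); 
t=snapshot("top"); crop(t,(130,160,180,120),4.4,"pics/r2.png")
pickle.dump({"top":t,"side":s},open("S2.pkl","wb"))
E
```

```text
clock: 11.83
tool_pos: [0.4154, 0.3556, 0.0661]
orientation: [-90.0, 0.0, -180.0]
force: [0.7, 0.3, -0.5]
opening: 0.0399
clock: 12.83
tool_pos: [0.4191, 0.4366, 0.179]
orientation: [-90.2, 0.1, 179.9]
force: [1.0, 1.2, -0.3]
opening: 0.0874
```

View pics/r1.png

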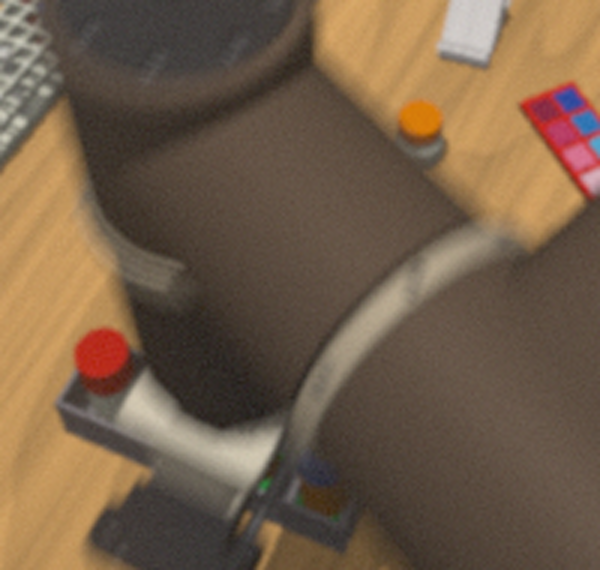

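View pics/r2.png

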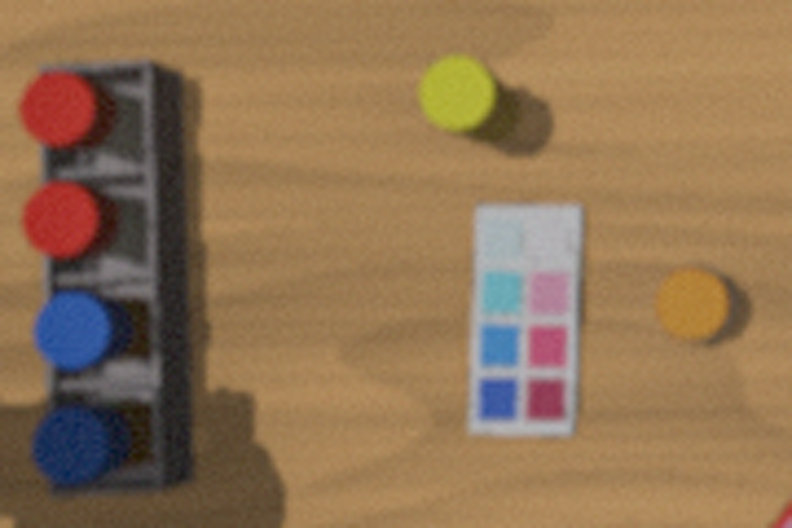

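```bash
python3 - <<'E'
from fit import *
S=pickle.load(open("S2.pkl","rb")); t=S["top"]
T=lambda px,l:(t,(130,160),4.4,px,l)
fit([T((475,204),(.065,.03,.01)),T((582,206),(.065,-.03,.01)),T((574,435),(-.065,-.03,.01)),T((469,433),(-.065,.03,.01))],[.47,.13,0])
E
python3 go.py .475 .1355 .1 -90 0 178.5
```

```text
[ 0.4747  0.135  -2.0591]
[[0.2, -0.1], [-0.2, -0.1], [0.2, 0.1], [-0.2, 0.1]]
t 12.93 pos [0.4186 0.4396 0.1762] ori [-9.0100e+01  7.0000e-02 -1.7989e+02] j [ 64.8  16.2 -12.4   0.  -61.2  25.3]
shift tool cm [-5.57  7.58 30.43] norm 31.9
turn [ 0.1   1.61 -0.07] shift in new tool axes [-6.43  7.62 30.25]
```

```bash
python3 -m pendant '[[[0,0,0,0,1.7,0,0.86],[-0.8,0,3.7,0,0,0,0.86],[-0.8,0,3.7,0,0,0,0.86],[-0.8,0,3.7,0,0,0,0.86],[-0.8,0,3.7,0,0,0,0.86],[-0.8,0,3.7,0,0,0,0.86],[-0.8,0.5,3.7,0,0,0,0.86],[-0.8,2,3.7,0,0,0,0.86],[-0.8,2,3,0,0,0,0.86],[0,2,1.2,0,0,0,0.86],[0,0,0,0,0,0,0.86],[0,0,0,0,0,0,0.86]]]'; python3 go.py .475 .1355 .05 -90 0 178.2;  python3 - <<'E'
from h import *
from plant import snapshot
s=snapshot("side"); crop(s,(260,190,130,120),5,"pics/s1.png")
E
```

```text
clock: 13.93
tool_pos: [0.4727, 0.1326, 0.111]
orientation: [-89.9, -0.1, 178.2]
force: [0.7, 0.9, 1.3]
opening: 0.0753
t 13.93 pos [0.4727 0.1326 0.111 ] ori [-8.991e+01 -1.000e-01  1.782e+02] j [ 38.7   9.7 -31.    0.  -49.4  49.5]
shift tool cm [-0.23  6.1  -0.31] norm 6.1
turn [-0.09 -0.    0.1 ] shift in new tool axes [-0.22  6.1  -0.3 ]
```

View pics/s1.png

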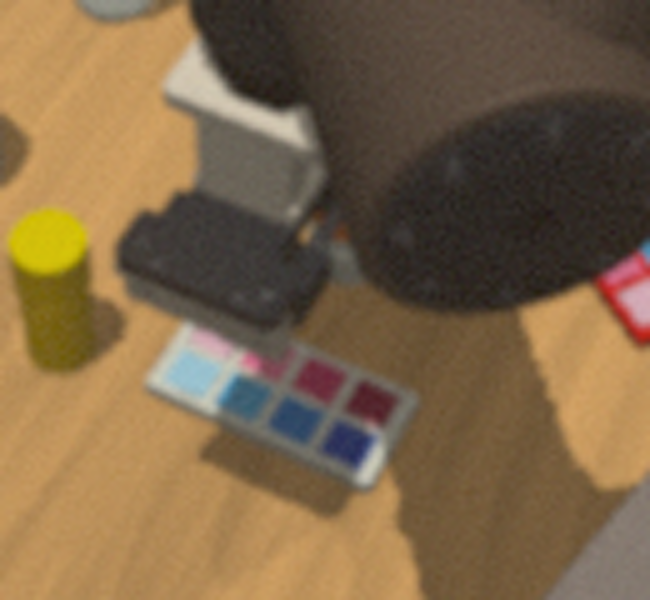

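```bash
python3 -m pendant '[[[-0.2,2,-0.1,0,0,0,0.86],[0,2,0,0,0,0,0.86],[0,2,0,0,0,0,0.86],[0,0,0,0,0,0,0.86],[0,0,0,0,0,0,0.86],[0,0,0,0,0,0,0.86]]]'; python3 go.py .475 .1355 .002 -90 0 178.2
```

```text
clock: 14.48
tool_pos: [0.4762, 0.136, 0.053]
orientation: [-90.0, 0.1, 178.4]
force: [0.5, -0.9, 0.9]
opening: 0.0752
t 14.48 pos [0.4762 0.136  0.053 ] ori [-9.0050e+01  1.0000e-01  1.7839e+02] j [ 38.7  14.6 -34.4   0.  -40.9  49.6]
shift tool cm [0.13 5.1  0.06] norm 5.1
turn [ 0.05  0.19 -0.1 ] shift in new tool axes [0.12 5.1  0.05]
```

```bash
python3 -m pendant '[[[0,1.5,0,0,0,0,0.86],[0,1.5,0,0,0,0,0.86],[0,1.2,0,0,0,0,0.86],[0,0.6,0,0,0,0,0.86],[0,0,0,0,0,0,0.86],[0,0,0,0,0,0,0.86],[0,0,0,0,0,0,0.86]]]'; python3 go.py .475 .1355 .002 -90 0 178.2
```

```text
clock: 15.07
tool_pos: [0.476, 0.1354, 0.0047]
orientation: [-90.1, 0.1, 178.3]
force: [0.0, -0.4, -0.3]
opening: 0.0755
t 15.07 pos [0.476  0.1354 0.0047] ori [-9.0060e+01  9.0000e-02  1.7832e+02] j [ 38.7  19.1 -37.    0.  -33.8  49.6]
shift tool cm [ 0.1   0.27 -0.01] norm 0.3
turn [ 0.06  0.12 -0.09] shift in new tool axes [ 0.1   0.27 -0.01]
```

```bash
python3 -m pendant '[[[0,0.25,0,0,0,0,0.86],[0,0,0,0,0,0,0.86],[0,0,0,0,0,0,0.5],[0,0,0,0,0,0,0.5],[0,0,0,0,0,0,0.5],[0,0,0,0,0,0,0.5],[0,0,0,0,0,0,0.5],[0,0,0,0,0,0,0.5],[0,0,0,0,0,0,0.5]]]';python3 -m pendant '[[[0,0,0,0,0,0,0.4],[0,0,0,0,0,0,0.4],[0,-1,0,0,0,0,0.4],[0,-2,0,0,0,0,0.4],[0,-3,0,0,0,0,0.4],[0,0,0,0,0,0,0.4],[0,0,0,0,0,0,0.4]]]'
python3 - <<'E'
from h import *
from plant import snapshot
s=snapshot("side"); crop(s,(260,190,130,120),5,"pics/u1.png")
E
```

```text
clock: 15.82
tool_pos: [0.4753, 0.1348, 0.0012]
orientation: [-90.0, 0.0, 178.3]
force: [-0.8, 0.4, 3.6]
opening: 0.0595
clock: 16.4
tool_pos: [0.476, 0.1354, 0.0623]
orientation: [-90.1, 0.1, 178.3]
force: [0.1, 0.1, -1.6]
opening: 0.0594
```

View pics/u1.png

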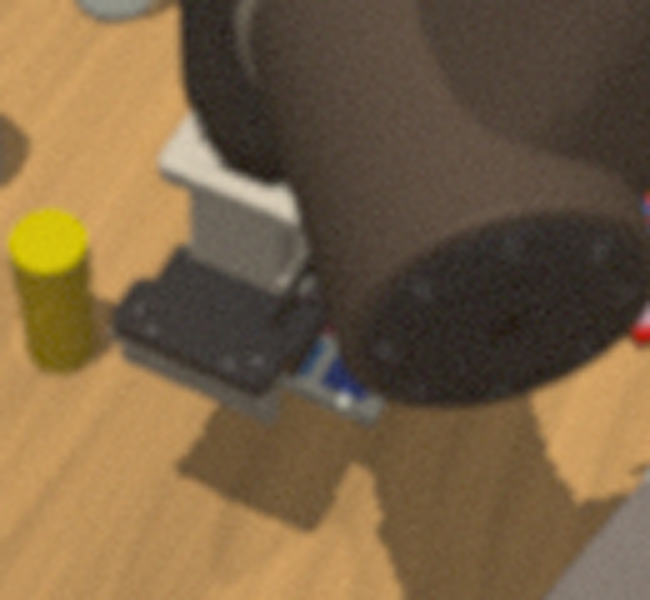

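```bash
python3 -m pendant '[[[0,-3,0,0,0,0,0.4],[0,-4,0,0,0,0,0.4],[0,-4,0,0,0,0,0.4],[0,-3,0,0,7,0,0.4],[0,0,0,0,7,0,0.4],[0,0,0,0,7,0,0.4],[0,0,0,0,7,0,0.4],[0,0,0,0,7,0,0.4],[0,0,0,0,7,0,0.4],[0,0,0,0,7,0,0.4],[0,0,0,0,7,0,0.4],[0,0,0,0,7,0,0.4]]]';  python3 - <<'E'
from h import *
from plant import ctrl
M=Rm([-90,0,97])@R.from_rotvec([0,0,45],degrees=True).as_matrix()
print(R.from_matrix(M).as_euler('xyz',degrees=True))
E
python3 go.py .4916 -.09 .2 -90 0 97
```

```text
clock: 17.45
tool_pos: [0.4745, 0.1344, 0.1994]
orientation: [-89.8, 0.0, 114.9]
force: [0.1, -0.1, -1.2]
opening: 0.0593
[-90.  45.  97.]
t 17.45 pos [0.4745 0.1344 0.1994] ori [-8.9830e+01  1.0000e-02  1.1493e+02] j [ 38.7   4.6 -23.9  -0.  -61.7 -13.7]
shift tool cm [-21.07  -0.04   7.91] norm 22.5
turn [-0.17 17.93 -0.04] shift in new tool axes [-22.48  -0.06   1.03]
```

```bash
python3 -m pendant '[[[0,0,0,0,7,0,0.4],[0,0,0,0,7,0,0.4],[0,0,0,0,3.5,0,0.4],[-2.5,0,0.1,0,0,0,0.4],[-4,0,0.2,0,0,0,0.4],[-4,0,0.2,0,0,0,0.4],[-4,0,0.2,0,0,0,0.4],[-4,0,0.2,0,0,0,0.4],[-4,0,0.1,0,0,0,0.4],[0,0,0,0,0,0,0.4],[0,0,0,0,0,0,0.4]]]'
python3 go.py .4916 -.09 .16 -90 45 97
```

```text
clock: 18.37
tool_pos: [0.4948, -0.0917, 0.1993]
orientation: [-89.8, -0.0, 97.5]
force: [-0.1, -0.4, -2.1]
opening: 0.0598
t 18.37 pos [ 0.4948 -0.0917  0.1993] ori [-8.981e+01 -1.000e-02  9.753e+01] j [ 11.9   5.6 -22.8  -0.  -61.8  -4.3]
shift tool cm [0.21 3.93 0.29] norm 3.9
turn [3.000e-02 5.700e-01 4.501e+01] shift in new tool axes [2.93 2.63 0.3 ]
```

```bash
python3 -m pendant '[[[0,0,0,0,0,5,0.4],[0,0,0,0,0,5,0.4],[0,0,0,0,0,5,0.4],[0,0,0,0,0,5,0.4],[0,0,0,0,0,5,0.4],[0,0,0,0,0,5,0.4],[0,0,0,0,0,5,0.4],[0,0,0,0,0,5,0.4],[0,0,0,0,0,5,0.4],[0,0,0,0,0,0,0.4]]]'
python3 go.py .4916 -.104 .108 -90 45 97
```

```text
clock: 19.2
tool_pos: [0.4953, -0.0879, 0.199]
orientation: [-89.7, 45.4, 98.3]
force: [0.4, 0.4, -1.8]
opening: 0.0597
t 19.2 pos [ 0.4953 -0.0879  0.199 ] ori [-89.66  45.39  98.32] j [ 38.   11.1 -46.9  42.3 -66.1 -59.6]
shift tool cm [5.4  7.49 0.56] norm 9.3
turn [ 0.6   0.93 -0.4 ] shift in new tool axes [5.34 7.53 0.56]
```

```bash
python3 -m pendant '[[[1.3,1.9,0.1,0.6,0.9,-0.4,0.4],[1.4,1.9,0.1,0,0,0,0.4],[1.4,1.9,0.1,0,0,0,0.4],[1.2,1.8,0.1,0,0,0,0.4],[0,0,0,0,0,0,0.4],[0,0,0,0,0,0,0.4]]]'
python3 go.py .4958 -.1377 .0568 -90 45 97;python3 - <<'E'
from h import *
from plant import snapshot
s=snapshot("side"); crop(s,(290,140,120,110),5,"pics/v1.png")
s=snapshot("top"); crop(s,(290,170,120,110),5,"pics/v2.png")
E
```

```text
clock: 19.7
tool_pos: [0.4934, -0.1051, 0.1102]
orientation: [-90.1, 44.6, 96.7]
force: [-0.1, -0.2, -0.1]
opening: 0.0599
t 19.7 pos [ 0.4934 -0.1051  0.1102] ori [-90.09  44.61  96.67] j [ 33.6  17.9 -53.4  49.9 -55.1 -69.6]
shift tool cm [1.43 6.09 0.15] norm 6.3
turn [-0.14 -0.23  0.39] shift in new tool axes [1.47 6.08 0.16]
```

View pics/v1.png

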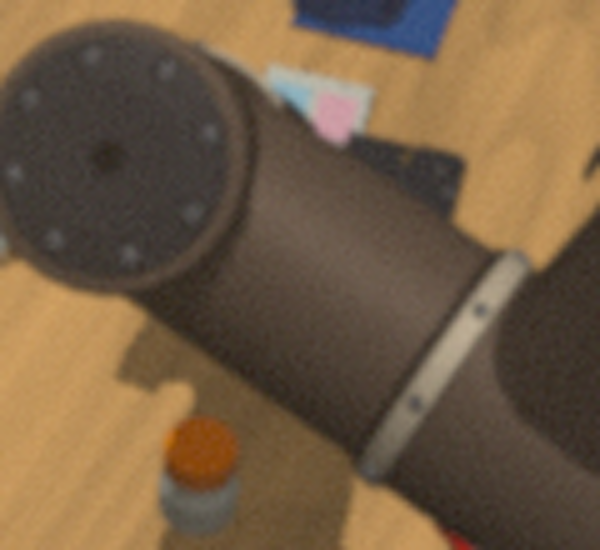

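View pics/v2.png

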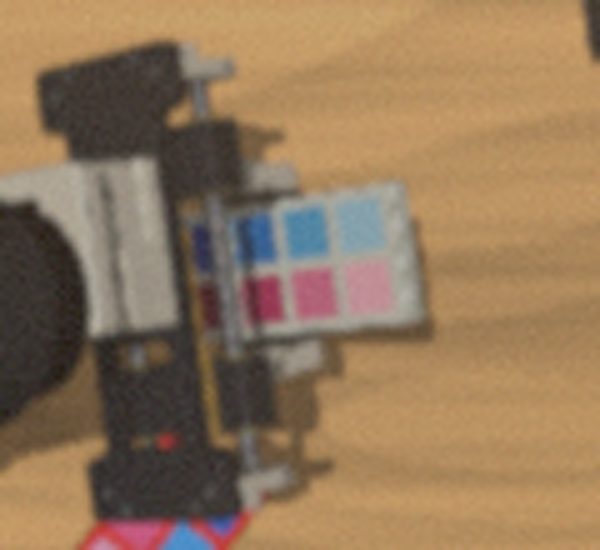

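Run:
```python
from h import *
from plant import ctrl,snapshot
o=ctrl.get_obs(); M=Rm(o["orientation"]);p=np.array(o["tool_pos"])
s=snapshot("top")
for z in(.03,-.03): 
  for y in(-.0088,): print(((proj(s,p+M@[-.065,y,z])+.5-[290,170])*5).round(0))
```

```text
[[408. 316.]]
[[387. 176.]]
```

```bash
cat > pf.py <<'E'
from h import *
from scipy.optimize import least_squares
def pfit(s,o,org,f,obs,x0=(0,-.0038,0,0),fixz=True):
    # plaque in tool frame: center (tx, ty, tz), rotation a deg about tool z (beyond aligned). obs (px,(lx,lz)) top face
    M=Rm(o["orientation"]);p=np.array(o["tool_pos"])
    def pts(q):
        r=R.from_rotvec([0,0,q[3]],degrees=True).as_matrix()
        return np.array([p+M@(np.array([q[0],q[1],q[2]])+r@np.array([lx,-.005,lz])) for _,(lx,lz) in obs])
    uv=np.array([np.array(px)/f+org-.5 for px,_ in obs])
    w=lambda q:np.r_[(proj(s,pts(q))-uv).ravel(),(q[1]+.0038)/.001*.5]
    r=least_squares(w,x0,x_scale=[.01,.01,.01,5]); print(np.round(r.x,4),np.round(w(r.x)[:-1].reshape(-1,2),1).tolist()); return r.x
E
python3 - <<'E'
from pf import *
from plant import ctrl,snapshot
s=snapshot("top");o=ctrl.get_obs()
pfit(s,o,(290,170),5,[((360,222),(-.045,-.014)),((307,228),(-.015,-.014)),((257,237),(.015,-.014)),((370,287),(-.045,.014)),((317,293),(-.015,.014)),((263,298),(.015,.014)),((403,185),(-.065,-.03)),((427,322),(-.065,.03))])
E
```

```text
[-2.3000e-03 -3.8000e-03  2.3000e-03 -4.5215e+00] [[1.2, 0.1], [0.3, 0.6], [-0.6, 0.4], [1.0, -0.0], [0.1, 0.2], [-0.1, 0.6], [-0.6, -1.2], [-1.4, -0.5]]
```

```bash
python3 -m pendant '[[[0,1.5,0,0,0,0,0.4],[0,1.5,0,0,0,0,0.4],[0,1.5,0,0,0,0,0.4],[0,0.8,0,0,0,0,0.4],[0,0,0,0,0,0,0.4],[0,0,0,0,0,0,0.4],[0,0,0,0,0,0,0.4]]]'
python3 go.py .4958 -.1377 .0568 -90 45 97
python3 - <<'E'
from h import *
from plant import snapshot
s=snapshot("top"); crop(s,(290,170,120,110),5,"pics/w2.png")
E
```

```text
clock: 20.48
tool_pos: [0.4992, -0.1414, 0.0736]
orientation: [-90.4, 44.6, 96.4]
force: [0.1, 0.5, -1.0]
opening: 0.0595
t 20.48 pos [ 0.4992 -0.1414  0.0736] ori [-90.43  44.57  96.45] j [ 25.8  20.7 -57.3  61.  -49.5 -75.4]
shift tool cm [1.47 0.91 0.3 ] norm 1.8
turn [ 0.04 -0.39  0.43] shift in new tool axes [1.48 0.9  0.29]
```

View pics/w2.png

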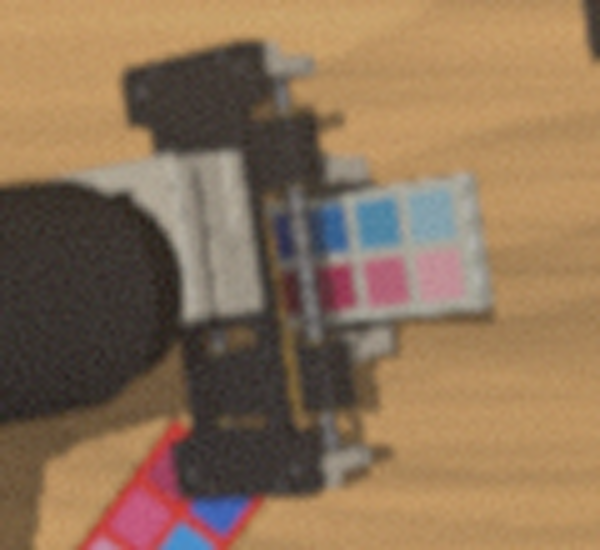

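```bash
python3 -m pendant '[[[0.5,0.2,0.3,0,-0.3,0.4,0.4],[0.5,0.2,0,0,0,0,0.4],[0,0,0,0,0,0,0.4],[0,0,0,0,0,0,0.4],[0,0,0,0,0,0,0.4]]]'
python3 go.py .4958 -.1377 .0568 -90 45 97
```

```text
clock: 20.95
tool_pos: [0.495, -0.1378, 0.0628]
orientation: [-90.0, 45.0, 97.0]
force: [0.2, 0.1, -0.9]
opening: 0.0594
t 20.95 pos [ 0.495  -0.1378  0.0628] ori [-89.97  45.01  97.  ] j [ 26.1  21.9 -58.1  62.2 -49.  -77.4]
shift tool cm [ 0.42  0.42 -0.08] norm 0.6
turn [-0.04 -0.   -0.01] shift in new tool axes [ 0.42  0.42 -0.08]
```

```bash
python3 -m pendant '[[[0.2,0.1,0,0,0,0,0.4],[0,0,0,0,0,0,0.4],[0,0,0,0,0,0,0.4]]]'
python3 go.py .4958 -.1377 .0568 -90 45 97
```

```text
clock: 21.2
tool_pos: [0.4949, -0.1373, 0.0607]
orientation: [-90.0, 45.0, 97.0]
force: [-0.5, -0.5, -1.2]
opening: 0.0598
t 21.2 pos [ 0.4949 -0.1373  0.0607] ori [-89.99  45.    96.96] j [ 26.1  22.1 -58.2  62.5 -48.9 -77.8]
shift tool cm [ 0.24  0.31 -0.08] norm 0.4
turn [-0.05 -0.03 -0.  ] shift in new tool axes [ 0.24  0.31 -0.08]
```

```bash
python3 -m pendant '[[[0.15,0.15,-0.2,0,0,0,0.4],[0,0,0,0,0,0,0.4],[0,0,0,0,0,0,0.4]]]'
python3 go.py .4958 -.1377 .0568 -90 45 97
```

```text
clock: 21.45
tool_pos: [0.497, -0.1371, 0.0585]
orientation: [-90.0, 45.0, 97.0]
force: [-0.7, -0.8, -1.0]
opening: 0.0593
t 21.45 pos [ 0.497  -0.1371  0.0585] ori [-89.99  45.    96.95] j [ 25.9  22.4 -58.1  62.8 -48.7 -78. ]
shift tool cm [0.09 0.15 0.13] norm 0.2
turn [-0.05 -0.03 -0.  ] shift in new tool axes [0.09 0.15 0.13]
```

```bash
python3 -m pendant '[[[0.2,0.15,0,0,0,0,0.4],[0,0,0,0,0,0,0.4],[0,0,0,0,0,0,0.4]]]'
python3 go.py .4958 -.1377 .0568 -90 45 97
```

```text
clock: 21.7
tool_pos: [0.4971, -0.1367, 0.0565]
orientation: [-90.0, 45.0, 96.9]
force: [-0.9, 1.4, 3.3]
opening: 0.0595
t 21.7 pos [ 0.4971 -0.1367  0.0565] ori [-90.04  45.03  96.94] j [ 25.8  22.6 -58.2  63.2 -48.6 -78.5]
shift tool cm [-0.09  0.04  0.14] norm 0.2
turn [-0.   -0.04 -0.03] shift in new tool axes [-0.09  0.04  0.14]
```

```bash
python3 -m pendant '[[[0,0,0,0,0,0,0.72],[0,0,0,0,0,0,0.74],[0,0,0,0,0,0,0.8],[0,0,0,0,0,0,0.86],[0,0,0,0,0,0,0.86],[0,0,0,0,0,0,0.86],[0,0,0,0,0,0,0.86]]]';python3 - <<'E'
from h import *
from plant import snapshot
s=snapshot("top"); crop(s,(290,170,120,110),5,"pics/x2.png")
E
```

```text
clock: 22.28
tool_pos: [0.4968, -0.1367, 0.0561]
orientation: [-90.0, 45.0, 97.0]
force: [-0.5, 0.1, 0.1]
opening: 0.0748
```

View pics/x2.png

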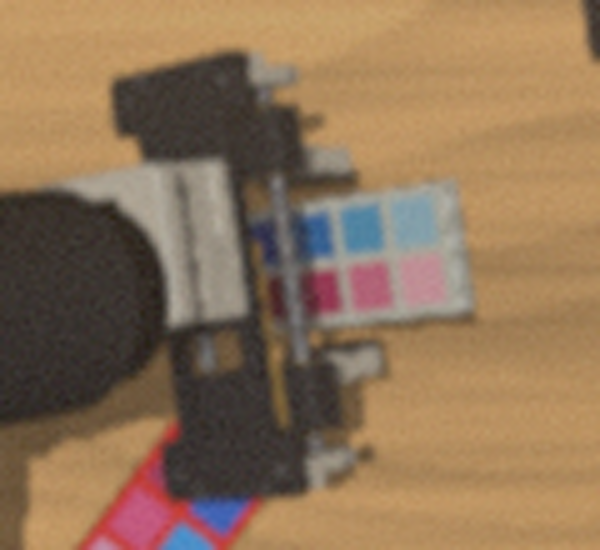

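```bash
python3 -m pendant '[[[0,-1,0,0,0,0,0.86],[0,-2,0,0,0,0,0.86],[0,-3,0,0,0,0,0.86],[0,-3,0,0,0,0,0.86],[-3,-3,0,0,0,0,0.86],[-3,-3,0,0,0,0,0.86],[0,0,0,0,0,0,0.86]]]';python3 - <<'E'
from h import *
from plant import snapshot
import pickle
t=snapshot("top"); crop(t,(290,170,120,110),5,"pics/y2.png")
s=snapshot("side"); crop(s,(290,140,120,110),5,"pics/y1.png")
pickle.dump({"top":t,"side":s},open("S3.pkl","wb"))
E
python3 go.py .5 -.13 .25 -90 0 97
```

```text
clock: 22.92
tool_pos: [0.4916, -0.0711, 0.2089]
orientation: [-90.6, 44.8, 96.6]
force: [0.1, -0.2, -0.3]
opening: 0.0752
t 23.02 pos [ 0.4898 -0.0726  0.2044] ori [-90.3   44.86  96.78] j [ 40.2  10.8 -45.4  39.7 -67.9 -60.1]
shift tool cm [-7.34  0.87 -0.34] norm 7.4
turn [  0.19  -0.1  -44.86] shift in new tool axes [-5.82 -4.56 -0.32]
```

View pics/y2.png

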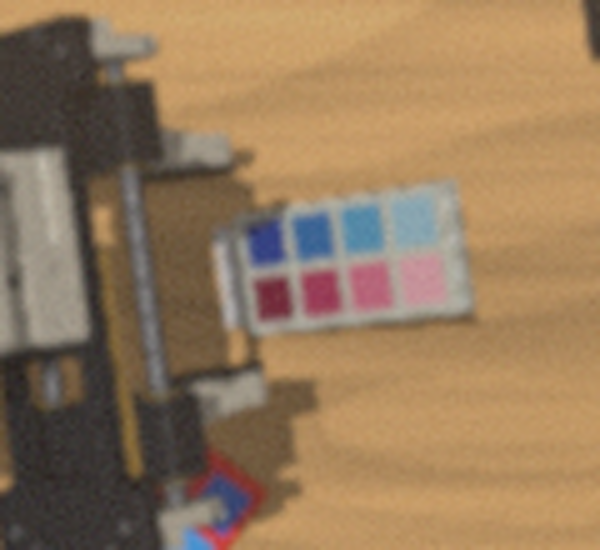

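View pics/y1.png

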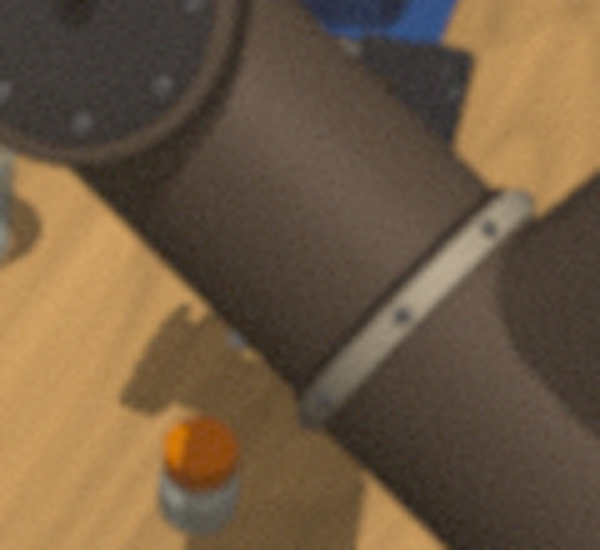

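```bash
cat > rf.py <<'E'
from h import *
from scipy.optimize import least_squares
import pickle
t=pickle.load(open("S3.pkl","rb"))["top"]
obs=[((455,183),65,30),((472,318),65,-30),((258,335),-65,-30),((266,242),-45,14),((314,236),-15,14),((363,229),15,14),((413,221),45,14),((274,298),-45,-14),((322,293),-15,-14),((371,286),15,-14),((422,279),45,-14)]
uv=np.array([np.array(o[0])/5+[290,170]-.5 for o in obs]); 
def pts(q):
    # q: foot line mid (x,y) at z=.01 level + yaw of front; plaque flush
    yaw=np.radians(q[2]); e=np.radians(q[3]); f=np.array([np.cos(yaw),np.sin(yaw),0]); z=np.array([0,0,1]); u=-np.cos(e)*f+np.sin(e)*z; n=np.sin(e)*f+np.cos(e)*z; w=np.cross(z,f) # local y
    base=np.array([q[0],q[1],.0102])
    return np.array([base+.010*n+u*(.065+lx/1e3)+w*(-ly/1e3) for _,lx,ly in obs]),base,u,n,w
# local y of rest (w) = -x world; larger x world = image top = first obs ly=+30 -> -w
g=lambda q:(proj(t,pts(q)[0])-uv).ravel()
if __name__=="__main__":
  for fx in(45,None):
    r=least_squares(lambda q:np.r_[g(q),(q[3]-45)*(100 if fx else .01)],[.49,-.093,97,45],x_scale=[.01,.01,1,1])
    print(r.x,g(r.x).reshape(-1,2).round(1).tolist())
E
python3 rf.py
```

```text
[ 4.90414991e-01 -9.41104241e-02  9.60219597e+01  4.49999880e+01] [[-1.4, -0.4], [-1.2, -0.9], [-1.6, -0.0], [0.6, 0.0], [0.4, -0.1], [0.5, -0.1], [0.8, 0.1], [0.4, 0.2], [0.3, 0.1], [0.5, 0.4], [0.6, 0.6]]
[ 4.90368607e-01 -9.38378754e-02  9.60462317e+01  4.46993941e+01] [[-1.3, -0.4], [-1.1, -0.9], [-1.7, -0.0], [0.5, 0.1], [0.4, -0.1], [0.5, -0.1], [0.9, 0.1], [0.4, 0.2], [0.3, 0.2], [0.5, 0.4], [0.7, 0.6]]
```

```bash
python3 -m pendant '[[[0,-2,0,0,0,-5.2,0.86],[0,-2,0,0,0,-5.2,0.86],[0,0,0,0,0,-5.2,0.86],[0,0,0,0,0,-5.2,0.86],[0,0,0,0,0,-5.2,0.86],[0,0,0,0,0,-5.2,0.86],[0,0,0,0,0,-5.2,0.86],[0,0,0,0,0,-5.2,0.86],[0,0,0,0,0,-5.2,0.86],[0,0,0,0,0,-5.2,0.86],[0,0,0,0,0,-5,0.86],[0,0,0,0,0,0,0.86]]]'
python3 go.py .4975 -.161 .0703 -90 -12 96
```

```text
clock: 24.02
tool_pos: [0.4859, -0.0488, 0.2312]
orientation: [-89.9, -12.3, 96.6]
force: [0.7, -0.5, 0.1]
opening: 0.0753
t 24.02 pos [ 0.4859 -0.0488  0.2312] ori [-89.86 -12.3   96.64] j [  6.8   5.3 -14.4 -13.  -70.8   4.2]
shift tool cm [-14.45  13.31   0.11] norm 19.7
turn [-0.27  0.63  0.3 ] shift in new tool axes [-14.38  13.39   0.02]
```

```bash
python3 -m pendant '[[[-3.6,0,0,0,0.6,0.3,0.86],[-3.6,1,0,0,0,0,0.86],[-3.6,1.5,0,0,0,0,0.86],[-3.5,1.5,0,0,0,0,0.86],[0,2,0,0,0,0,0.86],[0,0,0,0,0,0,0.86],[0,0,0,0,0,0,0.86],[0,0,0,0,0,0,0.86]]]'
python3 go.py .4975 -.161 .0703 -90 -12 96;python3 - <<'E'
from h import *
from plant import snapshot
t=snapshot("top"); crop(t,(290,170,120,110),5,"pics/z2.png")
s=snapshot("side"); crop(s,(290,140,120,110),5,"pics/z1.png")
E
```

```text
clock: 24.68
tool_pos: [0.5004, -0.1735, 0.1452]
orientation: [-89.8, -11.7, 96.4]
force: [-0.1, -0.0, -0.3]
opening: 0.0757
t 24.68 pos [ 0.5004 -0.1735  0.1452] ori [-89.84 -11.65  96.38] j [ -6.8  14.8 -14.8 -12.6 -63.8  19.1]
shift tool cm [-0.26  7.59  0.13] norm 7.6
turn [-0.23  0.37 -0.35] shift in new tool axes [-0.31  7.59  0.16]
```

View pics/z2.png

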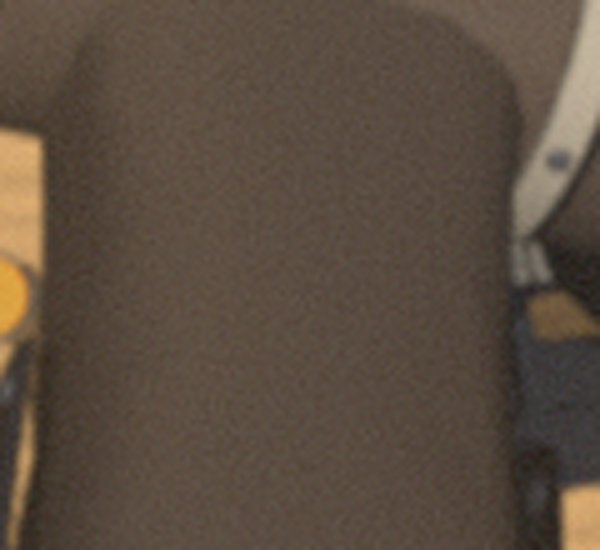

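View pics/z1.png

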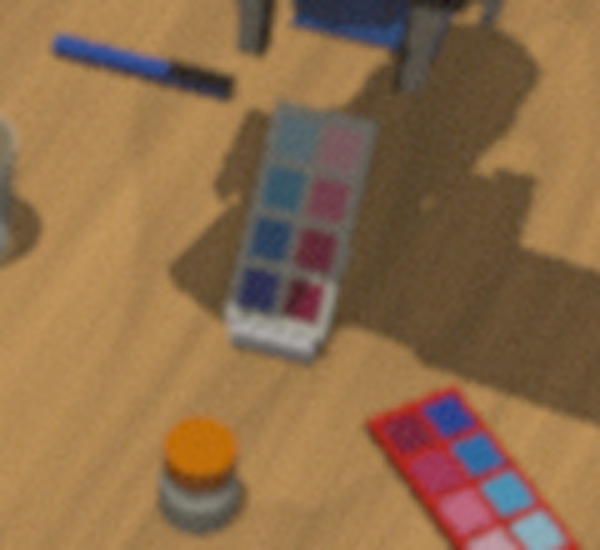

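```bash
python3 -m pendant '[[[-0.2,2,0,0,0,0,0.86],[-0.1,2,0,0,0,0,0.86],[0,1.5,0,0,0,0,0.86],[0,0,0,0,0,0,0.86],[0,0,0,0,0,0,0.86],[0,0,0,0,0,0,0.86]]]'
python3 go.py .4975 -.161 .0703 -90 -12 96;python3 - <<'E'
from h import *
from plant import snapshot
s=snapshot("side"); crop(s,(290,120,120,110),5,"pics/za.png")
E
```

```text
clock: 25.28
tool_pos: [0.5003, -0.1656, 0.0919]
orientation: [-90.0, -11.6, 96.4]
force: [0.0, 0.4, 0.0]
opening: 0.0758
t 25.28 pos [ 0.5003 -0.1656  0.0919] ori [-90.   -11.64  96.43] j [ -6.   17.8 -18.4 -13.6 -57.2  20.2]
shift tool cm [0.05 2.21 0.23] norm 2.2
turn [-0.09  0.42 -0.36] shift in new tool axes [0.03 2.21 0.23]
```

View pics/za.png

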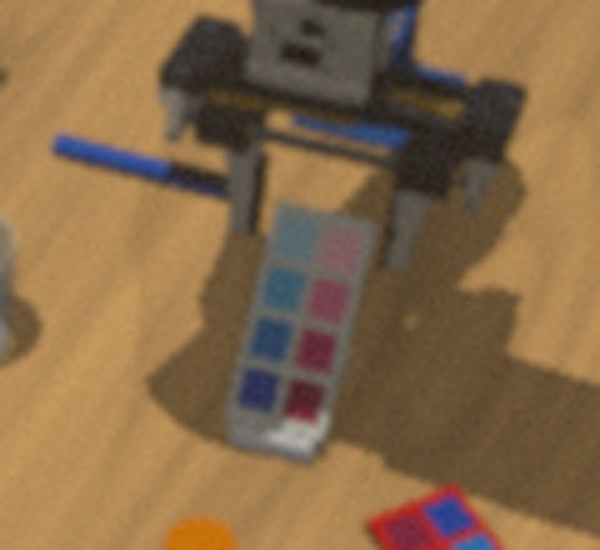

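```bash
python3 -m pendant '[[[0,1.2,0.1,0,0.4,-0.4,0.86],[0,1.0,0,0,0,0,0.86],[0,0,0,0,0,0,0.86],[0,0,0,0,0,0,0.7],[0,0,0,0,0,0,0.6],[0,0,0,0,0,0,0.5],[0,0,0,0,0,0,0.4],[0,0,0,0,0,0,0.4],[0,0,0,0,0,0,0.4],[0,0,0,0,0,0,0.4]]]'
python3 go.py .4975 -.161 .0703 -90 -12 96;python3 - <<'E'
from h import *
from plant import snapshot
s=snapshot("side"); crop(s,(290,120,120,110),5,"pics/zb.png")
E
```

```text
clock: 26.17
tool_pos: [0.4981, -0.1614, 0.069]
orientation: [-89.8, -12.1, 95.9]
force: [0.9, -0.2, 0.7]
opening: 0.0597
t 26.17 pos [ 0.4981 -0.1614  0.069 ] ori [-89.83 -12.08  95.94] j [ -6.   19.3 -19.6 -14.5 -54.7  20.7]
shift tool cm [ 0.07 -0.12  0.05] norm 0.2
turn [-0.15 -0.06  0.08] shift in new tool axes [ 0.07 -0.12  0.05]
```

View pics/zb.png

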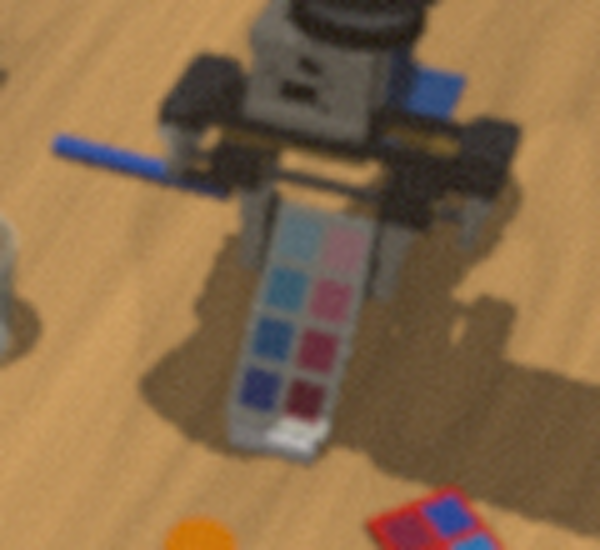

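```bash
python3 -m pendant '[[[0,0,0,0,0,0,0.4],[0,0,0,0,0,0,0.4],[0.2,-1,0,0,0,0,0.4],[0.4,-2,0,0,0,0,0.4],[0.6,-2.9,0,0,0,0,0.4],[0.6,-2.9,0,0,0,0,0.4],[0.6,-2.9,0,0,0,0,0.4],[0.6,-2.9,0,0,0,0,0.4],[0,0,0,0,0,0,0.4],[0,0,0,0,0,0,0.4]]]'
python3 go.py .5 -.25 .25 -90 -12 96;python3 - <<'E'
from h import *
from plant import snapshot,ctrl
import pickle
s=snapshot("side"); crop(s,(280,110,130,120),5,"pics/zc.png")
pickle.dump((s,ctrl.get_obs()),open("S4.pkl","wb"))
E
```

```text
clock: 27.05
tool_pos: [0.4987, -0.1624, 0.22]
orientation: [-90.0, -12.1, 96.0]
force: [-0.5, 0.1, -1.7]
opening: 0.0598
t 27.05 pos [ 0.4987 -0.1624  0.22  ] ori [-89.99 -12.06  95.98] j [ -5.9  10.5 -10.  -12.4 -72.5  16. ]
shift tool cm [-7.9  -4.76  0.79] norm 9.3
turn [-0.01 -0.02  0.06] shift in new tool axes [-7.91 -4.75  0.79]
```

View pics/zc.png

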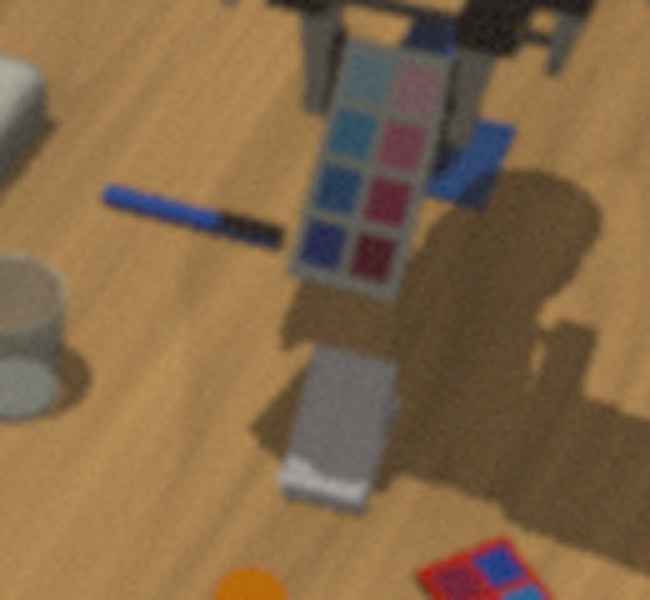

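```bash
cat > pg.py <<'E'
from h import *
from scipy.optimize import least_squares
def pg(s,o,org,f,obs,x0=(.0223,.0156,0,57,0,0),prior=(.004,.004,.004,10,1.5,1.5),full=False):
    M=Rm(o["orientation"]);p=np.array(o["tool_pos"]); x0=np.array(x0,float)
    def pts(q):
        r=(R.from_rotvec([q[4],q[5],0],degrees=True)*R.from_rotvec([0,0,q[3]],degrees=True)).as_matrix()
        return np.array([p+M@(q[:3]+r@np.array([lx,-.005,lz])) for _,(lx,lz) in obs])
    uv=np.array([np.array(px)/f+org-.5 for px,_ in obs])
    g=lambda q:(proj(s,pts(q))-uv).ravel()/.5
    r=least_squares(lambda q:np.r_[g(q),(q-x0)/prior],x0,x_scale=[.01,.01,.01,5,5,5]); print(np.round(r.x,4),(g(r.x)*.5).reshape(-1,2).round(1).tolist()); return r.x
E
python3 - <<'E'
from pg import *; import pickle
s,o=pickle.load(open("S4.pkl","rb"))
obs=[((368,78),(-.045,-.014)),((418,90),(-.045,.014)),((352,133),(-.015,-.014)),((403,147),(-.015,.014)),((338,187),(.015,-.014)),((387,201),(.015,.014)),((322,245),(.045,-.014)),((373,258),(.045,.014)),((348,38),(-.065,-.03)),((292,268),(.065,-.03))]
q=pg(s,o,(280,110),5,obs)
E
```

```text
[ 1.92000e-02  1.45000e-02 -3.20000e-03  5.45981e+01  5.54000e-02
  4.66500e-01] [[-0.1, 0.1], [0.1, 0.0], [0.2, 0.1], [0.2, -0.3], [0.0, 0.3], [0.4, -0.0], [0.3, -0.3], [0.3, -0.4], [0.0, -0.6], [-1.3, 1.0]]
```

```bash
python3 -m pendant '[[[0.5,-2.5,0,0,0,0,0.4],[0.5,-2.5,0,0,0,0,0.4],[0,0,0,0,0,0,0.4]]]'
python3 go.py .492 -.410 .25 -90 13 5.5
```

```text
clock: 27.35
tool_pos: [0.4997, -0.1639, 0.2721]
orientation: [-90.0, -12.0, 96.0]
force: [0.9, -0.3, 0.1]
opening: 0.0599
t 27.35 pos [ 0.4997 -0.1639  0.2721] ori [-89.98 -11.97  95.99] j [ -6.    8.7  -5.5 -11.9 -78.7  14.6]
shift tool cm [-24.32  -2.9    3.33] norm 24.7
turn [ 0.81 91.08 19.5 ] shift in new tool axes [ -2.55   2.85 -24.42]
```

```bash
python3 -m pendant '[[[0,0,0,0.05,5.7,1.22,0.4],[0,0,0,0.05,5.7,1.22,0.4],[0,0,0,0.05,5.7,1.22,0.4],[0,0,0,0.05,5.7,1.22,0.4],[0,0,0,0.05,5.7,1.22,0.4],[0,0,0,0.05,5.7,1.22,0.4],[0,0,0,0.05,5.7,1.22,0.4],[0,0,0,0.05,5.7,1.22,0.4],[0,0,0,0.05,5.7,1.22,0.4],[0,0,0,0.05,5.7,1.22,0.4],[0,0,0,0.05,5.7,1.22,0.4],[0,0,0,0.05,5.7,1.22,0.4]]]'
python3 -m pendant '[[[0,0,0,0.05,5.7,1.22,0.4],[0,0,0,0.05,5.7,1.22,0.4],[0,0,0,0.05,5.7,1.22,0.4],[0,0,0,0.05,5.7,1.22,0.4],[0,0,0,0,0,0,0.4],[0,0,0,0,0,0,0.4]]]'
python3 go.py .495 -.410 .22 -90 13 5.5
```

```text
clock: 28.35
tool_pos: [0.4976, -0.1628, 0.2672]
orientation: [-85.9, 7.6, 28.1]
force: [0.1, -0.4, -1.1]
opening: 0.0597
clock: 28.85
tool_pos: [0.4982, -0.1629, 0.2672]
orientation: [-89.8, 13.3, 5.6]
force: [-0.5, -0.2, -1.2]
opening: 0.0598
t 28.85 pos [ 0.4982 -0.1629  0.2672] ori [-89.81  13.35   5.57] j [  3.6  13.   -5.9   0.3 -84.4 -88.1]
shift tool cm [ -1.55   5.14 -24.58] norm 25.2
turn [-0.17  0.07 -0.35] shift in new tool axes [ -1.55   5.2  -24.56]
```

```bash
python3 -m pendant '[[[0,0,-2.5,-0.2,0.1,-0.3,0.4],[-0.2,0,-3.7,0,0,0,0.4],[-0.2,0,-3.7,0,0,0,0.4],[-0.2,0,-3.7,0,0,0,0.4],[-0.2,0.5,-3.7,0,0,0,0.4],[-0.2,0.5,-3.7,0,0,0,0.4],[-0.2,0.5,-2.8,0,0,0,0.4],[0,0,-0.8,0,0,0,0.4],[0,0,0,0,0,0,0.4],[0,0,0,0,0,0,0.4],[0,0,0,0,0,0,0.4]]]'
python3 go.py .495 -.410 .20 -90 13 5.5;python3 - <<'E'
from h import *
from plant import snapshot,ctrl
import pickle
t=snapshot("top"); crop(t,(420,150,130,120),5,"pics/A2.png")
s=snapshot("side"); crop(s,(310,60,130,120),5,"pics/A1.png")
pickle.dump((s,t,ctrl.get_obs()),open("S5.pkl","wb"))
E
```

```text
clock: 29.77
tool_pos: [0.5064, -0.4087, 0.2573]
orientation: [-90.1, 12.9, 5.4]
force: [-0.6, 0.1, -1.0]
opening: 0.06
t 29.77 pos [ 0.5064 -0.4087  0.2573] ori [-90.09  12.89   5.38] j [-18.6  23.5   5.8   5.3 -84.  -67.1]
shift tool cm [ 0.16  5.84 -0.01] norm 5.8
turn [ 0.06 -0.11  0.11] shift in new tool axes [ 0.17  5.84 -0.02]
```

View pics/A1.png

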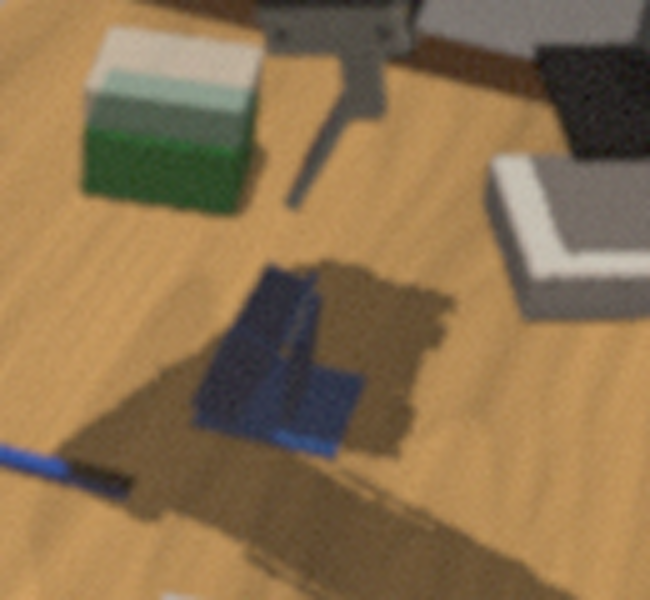

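View pics/A2.png

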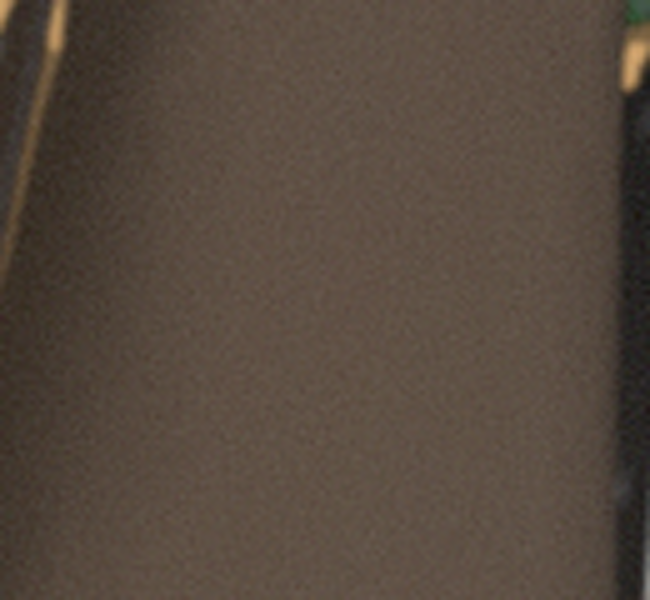

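```bash
cat > ov.py <<'E'
from h import *
def plq(o,q):
    M=Rm(o["orientation"]);p=np.array(o["tool_pos"]); r=R.from_rotvec([0,0,q[3]],degrees=True).as_matrix()
    return [tuple(p+M@(np.array(q[:3])+r@np.array(v)) for v in e) for e in boxl((-.065,-.005,-.03),(.065,.005,.03))]
def over(s,box,f,name,o,qs,easel):
    it=[((0,0,0),plq(o,q),c) for q,c in qs]+[(easel,easel_lines(),(0,255,255))]
    draw(s,box,f,name,it)
E
python3 - <<'E'
from ov import *; import pickle
s,t,o=pickle.load(open("S5.pkl","rb"))
over(s,(310,60,130,120),5,"pics/B1.png",o,[((.0223,.0156,0,57),(0,255,0)),((.0223,.0156,0,54.5),(0,0,255))],(.5455,-.405,5.5))
E
```

```text
(no output)
```

View pics/B1.png

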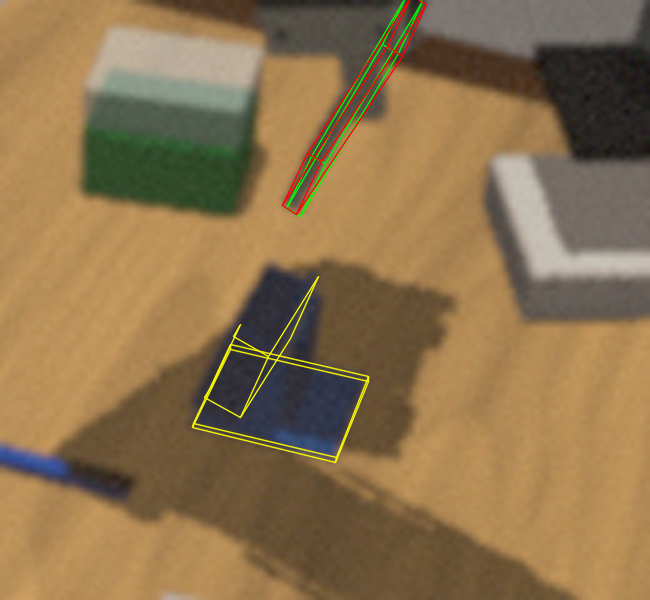

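```bash
python3 go.py .5073 -.4086 .17 -90 13 5.5; python3 -m pendant '[[[0,2.5,0,0,0,0,0.4],[0,2.5,0,0,0,0,0.4],[0,2.5,0,0,0,0,0.4],[0,0,0,0,0,0,0.4],[0,0,0,0,0,0,0.4],[0,0,0,0,0,0,0.4]]]'
python3 go.py .5073 -.4086 .17 -90 13 5.5
```

```text
t 29.87 pos [ 0.5067 -0.4084  0.2577] ori [-90.12  12.85   5.4 ] j [-18.6  23.5   5.8   5.3 -84.  -67.1]
shift tool cm [ 2.    8.54 -0.  ] norm 8.8
turn [ 0.09 -0.1   0.15] shift in new tool axes [ 2.03  8.54 -0.02]
clock: 30.37
tool_pos: [0.491, -0.4113, 0.186]
orientation: [-90.2, 12.8, 5.3]
force: [0.6, -0.2, -1.8]
opening: 0.0599
t 30.37 pos [ 0.491  -0.4113  0.186 ] ori [-90.21  12.81   5.34] j [-19.2  24.7  -1.9   5.7 -75.1 -67.5]
shift tool cm [1.97 1.19 0.12] norm 2.3
turn [ 0.18 -0.15  0.19] shift in new tool axes [1.97 1.19 0.11]
```

```bash
python3 -m pendant '[[[1,0.5,0.1,0.1,-0.1,0.2,0.4],[1,0.6,0,0,0,0,0.4],[0,0,0,0,0,0,0.4],[0,0,0,0,0,0,0.4],[0,0,0,0,0,0,0.4]]]'
python3 go.py .5073 -.4086 .17 -90 13 5.5
python3 - <<'E'
from ov import *; import pickle
from plant import ctrl,snapshot
s=snapshot("side");t=snapshot("top");o=ctrl.get_obs()
over(s,(330,70,90,90),6.6,"pics/C1.png",o,[((.0223,.0156,0,57),(0,255,0))],(.5455,-.405,5.5))
crop(s,(330,70,90,90),6.6,"pics/C0.png"); crop(t,(420,130,140,120),5,"pics/C2.png")
E
```

```text
clock: 30.78
tool_pos: [0.5069, -0.4086, 0.1687]
orientation: [-90.0, 13.1, 5.4]
force: [-0.4, -0.6, -0.8]
opening: 0.0597
t 30.78 pos [ 0.5069 -0.4086  0.1687] ori [-89.99  13.13   5.41] j [-18.6  26.7  -1.    5.5 -74.4 -68.1]
shift tool cm [ 0.01 -0.14 -0.01] norm 0.1
turn [-0.03 -0.09 -0.13] shift in new tool axes [ 0.01 -0.14 -0.01]
```

View pics/C1.png

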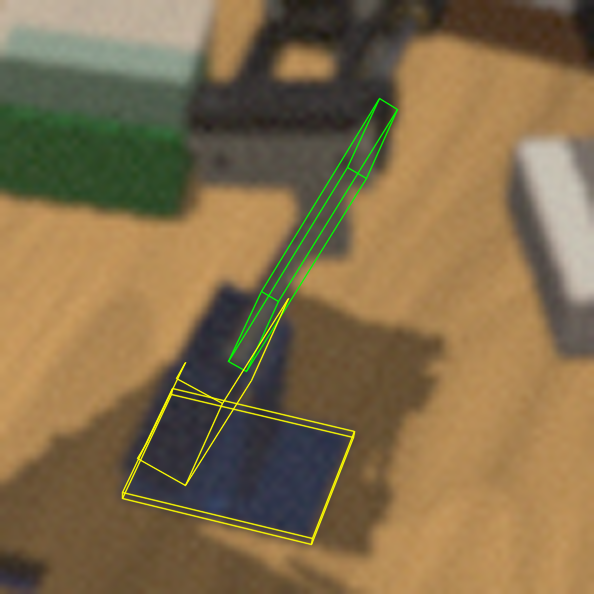

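View pics/C0.png

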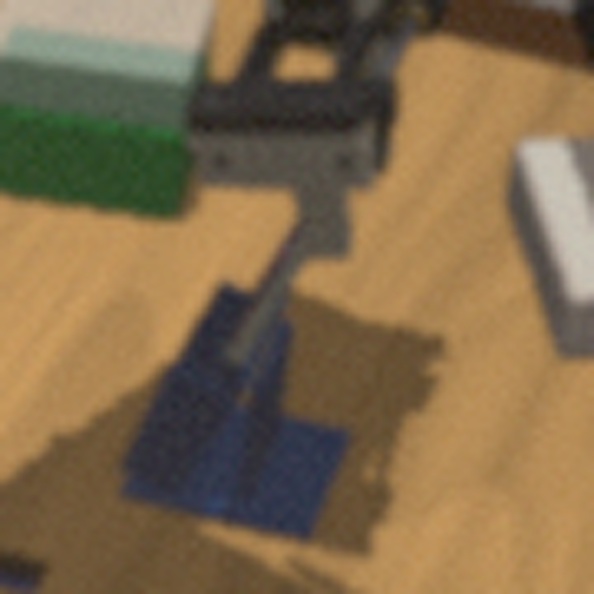

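View pics/C2.png

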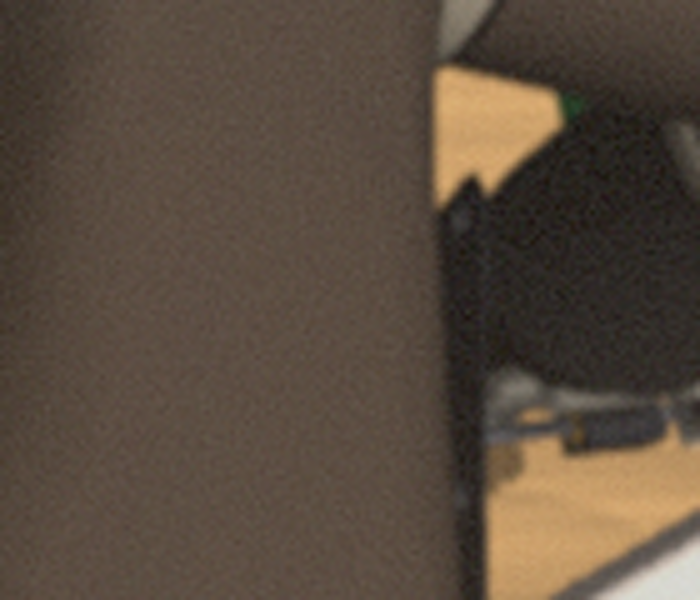

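```bash
python3 go.py .5294 -.4065 .1088 -90 13 5.5
```

```text
t 30.88 pos [ 0.5067 -0.4087  0.1691] ori [-90.    13.1    5.38] j [-18.6  26.6  -1.    5.5 -74.4 -68.1]
shift tool cm [3.59 5.35 0.01] norm 6.4
turn [-0.02 -0.11 -0.1 ] shift in new tool axes [3.58 5.36 0.  ]
```

```bash
python3 -m pendant '[[[0.7,1.05,0,0,0,0,0.4],[0.7,1.05,0,0,0,0,0.4],[0.7,1.05,0,0,0,0,0.4],[0,0,0,0,0,0,0.4]]]'; python3 -m pendant '[[[0.7,1.05,0,0,0,0,0.4],[0.7,1.05,0,0,0,0,0.4],[0,0,0,0,0,0,0.4],[0,0,0,0,0,0,0.4]]]'
python3 go.py .5345 -.406 .0947 -90 13 5.5
python3 - <<'E'
from ov import *; import pickle
from plant import ctrl,snapshot
s=snapshot("side")
crop(s,(330,70,90,90),6.6,"pics/D0.png")
E
```

```text
clock: 31.22
tool_pos: [0.5197, -0.4064, 0.1295]
orientation: [-89.9, 13.3, 5.4]
force: [2.1, 1.0, -2.8]
opening: 0.0598
clock: 31.55
tool_pos: [0.5284, -0.4062, 0.1085]
orientation: [-89.9, 13.2, 5.4]
force: [0.3, 0.6, -1.1]
opening: 0.0596
t 31.55 pos [ 0.5284 -0.4062  0.1085] ori [-89.94  13.22   5.4 ] j [-17.9  30.9  -2.3   5.5 -69.1 -69.3]
shift tool cm [ 0.91  1.2  -0.04] norm 1.5
turn [-0.09 -0.09 -0.22] shift in new tool axes [ 0.9   1.21 -0.04]
```

View pics/D0.png

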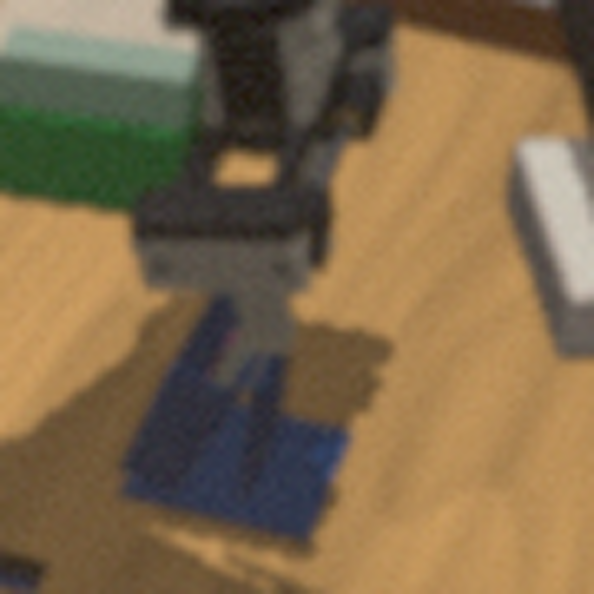

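```bash
python3 -m pendant '[[[0.3,0.4,0,0,0,0,0.4],[0.3,0.4,0,0,0,0,0.4],[0,0,0,0,0,0,0.4],[0,0,0,0,0,0,0.4]]]'; python3 -m pendant '[[[0.15,0.2,0,0,0,0,0.4],[0,0,0,0,0,0,0.4],[0,0,0,0,0,0,0.4]]]'
python3 go.py .5345 -.406 .0947 -90 13 5.5
```

```text
clock: 31.93
tool_pos: [0.5325, -0.4061, 0.1004]
orientation: [-90.0, 13.1, 5.4]
force: [-0.1, -0.1, -1.3]
opening: 0.0597
clock: 32.18
tool_pos: [0.5337, -0.406, 0.0983]
orientation: [-90.0, 13.1, 5.4]
force: [0.5, 0.1, -1.0]
opening: 0.0597
t 32.18 pos [ 0.5337 -0.406   0.0983] ori [-89.99  13.11   5.38] j [-17.7  31.7  -2.3   5.5 -68.2 -69.5]
shift tool cm [ 0.16  0.33 -0.  ] norm 0.4
turn [-0.04 -0.12 -0.11] shift in new tool axes [ 0.16  0.34 -0.  ]
```

```bash
python3 -m pendant '[[[0.1,0.2,0,0,0,0,0.4],[0,0,0,0,0,0,0.4],[0,0,0,0,0,0,0.4]]]'; python3 -m pendant '[[[0.05,0.15,0,0,0,0,0.4],[0,0,0,0,0,0,0.4],[0,0,0,0,0,0,0.4]]]'
python3 go.py .5345 -.406 .0947 -90 13 5.5
```

```text
clock: 32.43
tool_pos: [0.5341, -0.4059, 0.096]
orientation: [-90.0, 13.1, 5.4]
force: [-0.3, 0.3, -1.6]
opening: 0.0596
clock: 32.68
tool_pos: [0.5343, -0.4059, 0.0945]
orientation: [-90.0, 13.1, 5.4]
force: [-0.1, -0.4, -1.4]
opening: 0.0595
t 32.68 pos [ 0.5343 -0.4059  0.0945] ori [-89.99  13.12   5.38] j [-17.7  31.9  -2.4   5.5 -67.8 -69.6]
shift tool cm [ 0.02 -0.03 -0.01] norm 0.0
turn [-0.04 -0.11 -0.12] shift in new tool axes [ 0.02 -0.03 -0.01]
```

```bash
for i in 1 2 3; do :; done; python3 -m pendant '[[[0.06,0.09,0,0,0,0,0.4],[0,0,0,0,0,0,0.4],[0,0,0,0,0,0,0.4]]]'; python3 -m pendant '[[[0.06,0.09,0,0,0,0,0.4],[0,0,0,0,0,0,0.4],[0,0,0,0,0,0,0.4]]]'
```

```text
clock: 32.93
tool_pos: [0.5347, -0.406, 0.0935]
orientation: [-90.0, 13.1, 5.4]
force: [-0.1, 0.6, -1.5]
opening: 0.06
clock: 33.18
tool_pos: [0.5349, -0.4061, 0.0933]
orientation: [-90.0, 13.1, 5.4]
force: [-1.9, 1.1, 3.6]
opening: 0.0596
```

```bash
python3 -m pendant '[[[-0.03,-0.04,0,0,0,0,0.4],[-0.17,0.11,0,0,0,0,0.4],[0,0,0,0,0,0,0.4],[0,0,0,0,0,0,0.4]]]'; python3 -m pendant '[[[-0.13,0.08,0,0,0,0,0.4],[0,0,0,0,0,0,0.4],[0,0,0,0,0,0,0.4]]]'
```

```text
clock: 33.52
tool_pos: [0.5334, -0.4063, 0.0927]
orientation: [-90.0, 13.0, 5.4]
force: [1.0, 1.2, 4.0]
opening: 0.0598
clock: 33.77
tool_pos: [0.533, -0.4064, 0.0925]
orientation: [-90.1, 12.9, 5.4]
force: [1.5, 0.7, 5.6]
opening: 0.0598
```

```bash
python3 -m pendant '[[[-0.09,0.02,0,0,0,0,0.4],[0,0,0,0,0,0,0.4],[0,0,0,0,0,0,0.4]]]'; python3 -m pendant '[[[-0.09,0.04,0,0,0,0,0.4],[0,0,0,0,0,0,0.4],[0,0,0,0,0,0,0.4]]]';python3 go.py .5298 -.4065 .093 -90 13 5.5;python3 - <<'E'
from ov import *; import pickle
from plant import ctrl,snapshot
s=snapshot("side");o=ctrl.get_obs()
crop(s,(330,70,90,90),6.6,"pics/E0.png")
E
```

```text
clock: 34.02
tool_pos: [0.5329, -0.4064, 0.0925]
orientation: [-90.1, 12.9, 5.4]
force: [4.9, 2.1, 4.2]
opening: 0.0599
clock: 34.27
tool_pos: [0.5327, -0.4064, 0.0924]
orientation: [-90.1, 12.8, 5.4]
force: [6.8, 2.2, 4.1]
opening: 0.0597
t 34.27 pos [ 0.5327 -0.4064  0.0924] ori [-90.1   12.79   5.41] j [-17.8  31.8  -3.    5.5 -67.1 -69.5]
shift tool cm [-0.3   0.01  0.02] norm 0.3
turn [ 0.08 -0.09  0.21] shift in new tool axes [-0.3   0.01  0.02]
```

View pics/E0.png

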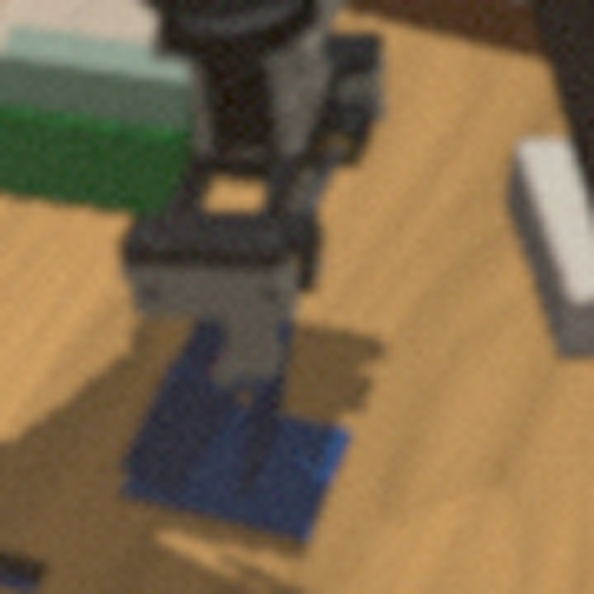

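```bash
python3 -m pendant '[[[0.06,-0.02,0,0,0,0,0.4],[0,0,0,0,0,0,0.7],[0,0,0,0,0,0,0.74],[0,0,0,0,0,0,0.78],[0,0,0,0,0,0,0.84],[0,0,0,0,0,0,0.9],[0,0,0,0,0,0,0.9],[0,0,0,0,0,0,0.9]]]'; python3 -m pendant '[[[0,-0.5,0,0,0,0,0.9],[0,-1,0,0,0,0,0.9],[0,-2,0,0,0,0,0.9],[0,-3,0,0,0,0,0.9],[0,-3,0,0,0,0,0.9],[0,-3,0,0,0,0,0.9],[0,0,0,0,0,0,0.9]]]';python3 - <<'E'
from ov import *; import pickle
from plant import ctrl,snapshot
s=snapshot("side");o=ctrl.get_obs()
crop(s,(330,70,90,90),6.6,"pics/F0.png")
E
python3 go.py .5 -.2 .3 -90 0 5.5
```

```text
clock: 34.98
tool_pos: [0.5301, -0.4064, 0.0916]
orientation: [-90.0, 13.1, 5.4]
force: [0.5, 0.0, 0.6]
opening: 0.0783
clock: 35.57
tool_pos: [0.562, -0.4053, 0.2216]
orientation: [-90.4, 12.6, 5.4]
force: [1.4, -0.6, 1.7]
opening: 0.0793
t 35.62 pos [ 0.5609 -0.4046  0.2185] ori [-90.23  12.71   5.38] j [-16.9  28.6   9.    5.  -82.1 -68.9]
shift tool cm [-5.84 -7.12 20.91] norm 22.8
turn [  0.22  -0.09 -12.71] shift in new tool axes [-4.1  -8.15 20.95]
```

View pics/F0.png

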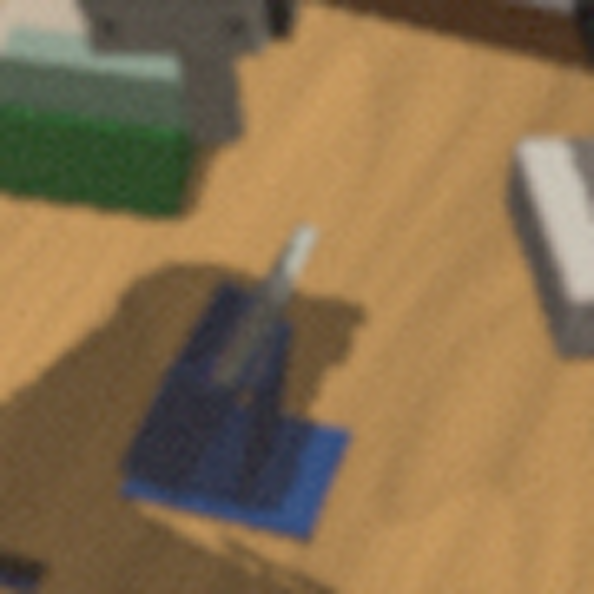

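```bash
python3 -m pendant '[[[0,-3,0,0,0,0,0.9],[0,-3,0,0,0,0,0.9],[0,-2,2,0,0,0,0.9],[0,0,3.5,0,0,0,0.9],[0,0,3.5,0,0,0,0.9],[0,0,3.5,0,0,0,0.9],[0,0,3.5,0,0,0,0.9],[0,0,3.5,0,0,0,0.9],[0,0,3.5,0,0,0,0.9],[0,0,3.5,0,0,0,0.9],[0,0,3.5,0,0,0,0.9],[0,0,3.5,0,0,0,0.9]]]';python3 - <<'E'
from ov import *; import pickle
from plant import ctrl,snapshot
s=snapshot("side"); t=snapshot("top"); cv2.imwrite("pics/G1.png",s["image"][:,:,::-1]); cv2.imwrite("pics/G2.png",t["image"][:,:,::-1])
crop(t,(430,150,90,90),6.6,"pics/G3.png");crop(s,(330,70,90,90),6.6,"pics/G4.png")
E
```

```text
clock: 36.62
tool_pos: [0.5444, -0.0669, 0.2916]
orientation: [-90.0, 13.1, 5.4]
force: [0.7, -0.1, -1.0]
opening: 0.0787
```

View pics/G2.png

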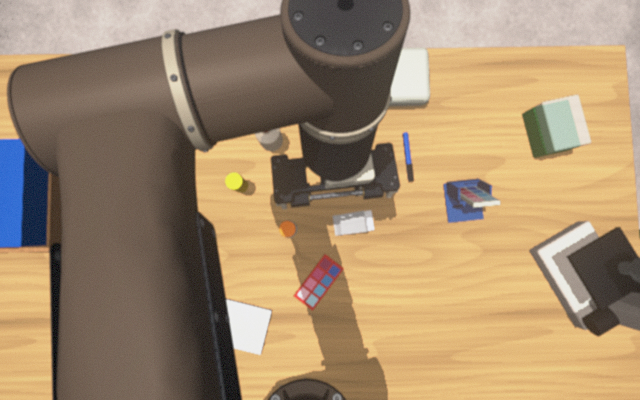

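View pics/G3.png

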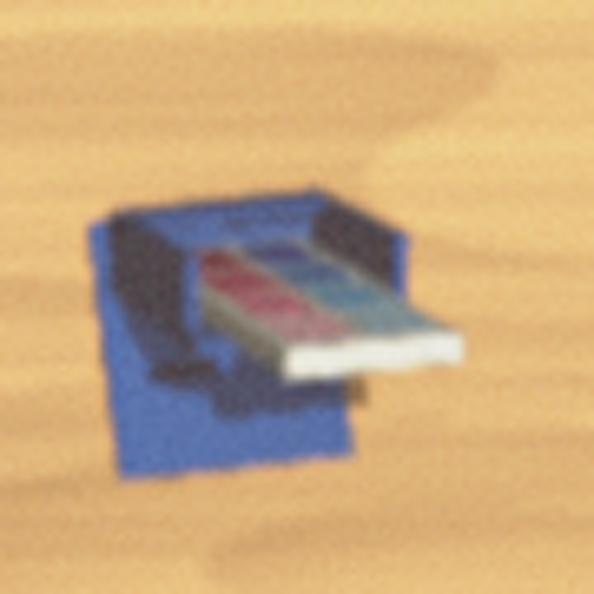

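View pics/G1.png

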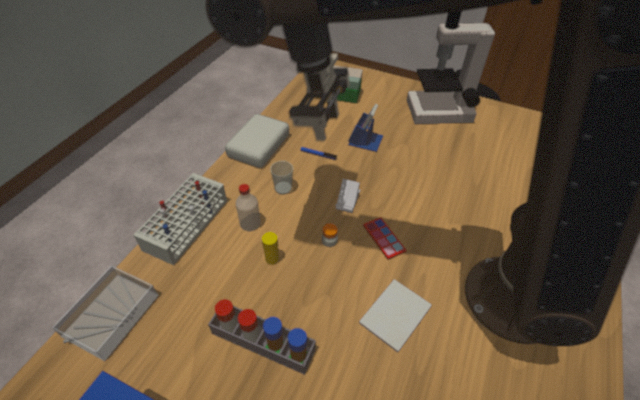

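Run:
```python
from ov import *
from plant import ctrl,snapshot
s=snapshot("side"); t=snapshot("top")
c20,s20=np.cos(np.radians(20)),np.sin(np.radians(20)); u=np.array([-s20,0,c20]);n=np.array([c20,0,s20]);f=np.array([.02,0,.01]);w=np.array([0,1,0])
L=[tuple(tuple(f+a[1]*n+a[0]*u+a[2]*w) for a in e) for e in boxl((0,0,-.03),(.13,.01,.03))]
for nm,c,box in(("H2",t,(430,150,90,90)),("H1",s,(330,70,90,90))):
    draw(c,box,6.6,f"pics/{nm}.png",[((.547,-.405,5.5),easel_lines(),(0,255,255)),((.547,-.405,5.5),L,(0,255,0))])
cv2.imwrite("pics/H.png",np.hstack([cv2.resize(cv2.imread(f"pics/H{i}.png"),(400,400)) for i in(1,2)]))
```

```text
(no output)
```

View pics/H2.png

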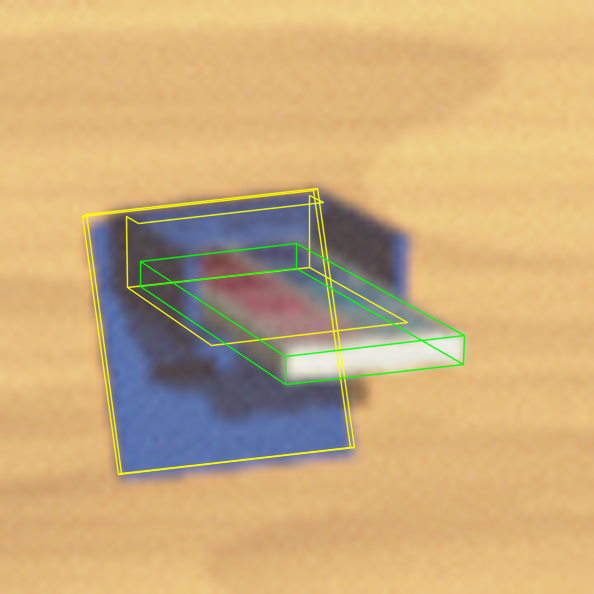

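View pics/H1.png

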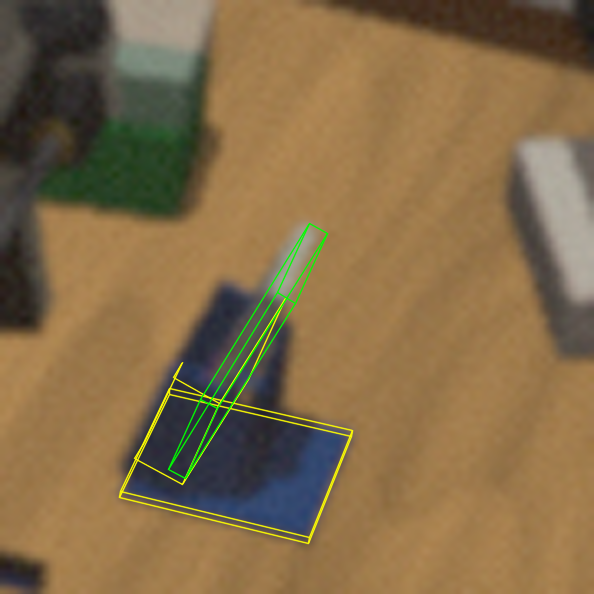

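Run:
```python
from ov import *
from plant import ctrl,snapshot
s=snapshot("side"); t=snapshot("top")
crop(t,(454,180,50,32),15,"pics/I2.png"); crop(s,(345,98,40,40),14,"pics/I1.png")
import pickle; pickle.dump((s,t),open("S6.pkl","wb"))
```

View pics/I2.png

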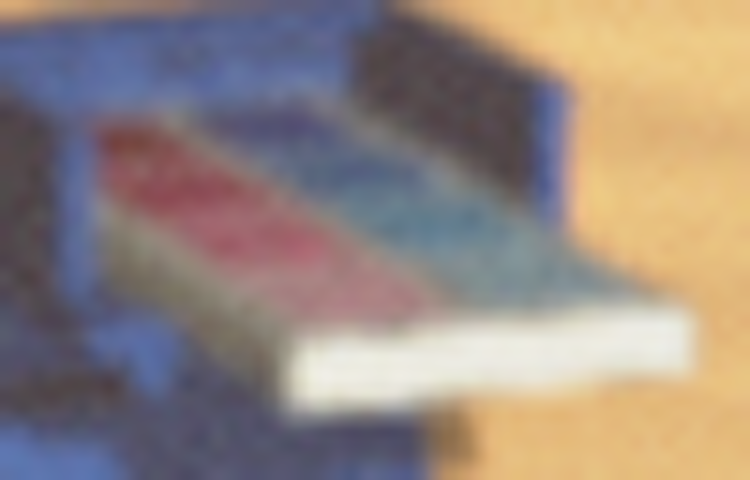

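View pics/I1.png

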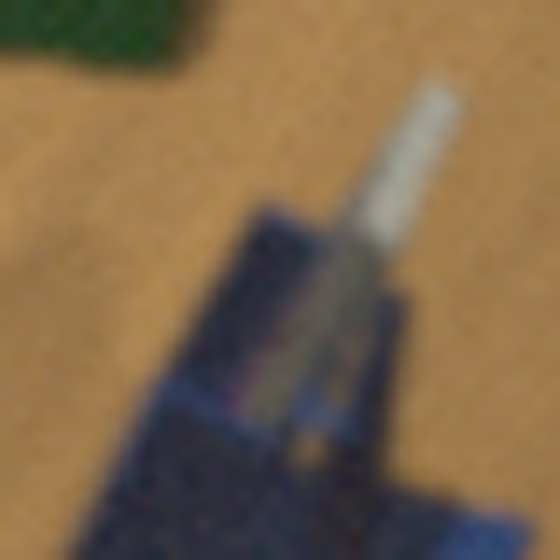

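Run:
```python
from ov import *; import pickle
s,t=pickle.load(open("S6.pkl","rb"))
def P(tilt,a,nn,w,e=(.547,-.405,5.5)):
    c,sn=np.cos(np.radians(tilt)),np.sin(np.radians(tilt)); L=np.array([.02,0,.01])+nn*np.array([c,0,sn])+a*np.array([-sn,0,c])+np.array([0,w,0]); return pose2(*e,[L])
sl=lambda c,tl,nn,w:(lambda d:d[1]/d[0])((proj(c,P(tl,.13,nn,w))-proj(c,P(tl,.05,nn,w)))[0])
for tl in(14,17,20,23,26):
    print(tl,"top left/mid/right",[round(sl(t,tl,.01,w),3) for w in(.03,0,-.03)],"side front/back near edge",[round(sl(s,tl,n,.03),3) for n in(.01,0)], "cheek front side view",[round(sl(s,tl,.024,.04),3)])
```

```text
14 top left/mid/right [np.float64(0.383), np.float64(0.346), np.float64(0.314)] side front/back near edge [np.float64(-2.259), np.float64(-2.216)] cheek front side view [np.float64(-2.324)]
17 top left/mid/right [np.float64(0.519), np.float64(0.473), np.float64(0.433)] side front/back near edge [np.float64(-1.894), np.float64(-1.861)] cheek front side view [np.float64(-1.94)]
20 top left/mid/right [np.float64(0.655), np.float64(0.599), np.float64(0.552)] side front/back near edge [np.float64(-1.614), np.float64(-1.588)] cheek front side view [np.float64(-1.648)]
23 top left/mid/right [np.float64(0.789), np.float64(0.726), np.float64(0.67)] side front/back near edge [np.float64(-1.391), np.float64(-1.371)] cheek front side view [np.float64(-1.418)]
26 top left/mid/right [np.float64(0.925), np.float64(0.852), np.float64(0.789)] side front/back near edge [np.float64(-1.209), np.float64(-1.193)] cheek front side view [np.float64(-1.231)]
```

Run:
```python
from ov import *; import pickle
from scipy.optimize import least_squares
s,t=pickle.load(open("S6.pkl","rb"))
im=t["image"].astype(float)
# stripe: for each row, R-B crossing between pink column (R>B) and blue column (B>R)
pts=[]
for v in range(187,201):
    row=im[v,456:502]; d=row[:,0]-row[:,2]
    print(v,d.astype(int).tolist()[:40])
```

```text
187 [-18, -33, -43, -40, -30, -19, -16, -14, -7, -9, -13, -26, -29, -30, -32, -26, -28, -27, -20, -12, -6, 0, 6, 11, 6, 7, 10, 10, 6, 6, 7, 10, 4, -24, -57, -23, 59, 100, 103, 103]
188 [-2, -15, -31, -25, 4, 21, 24, 27, 25, 19, 10, -4, -13, -21, -29, -32, -31, -31, -33, -28, -20, -5, 6, 6, 9, 4, 6, 10, 7, 16, 6, 9, 7, -21, -57, -11, 71, 104, 103, 103]
189 [5, -10, -36, -41, -1, 45, 52, 50, 45, 39, 28, 16, 2, -13, -24, -31, -31, -32, -31, -38, -30, -19, -10, -4, 0, 5, 10, 5, 5, 5, 9, 9, 8, -20, -54, -7, 76, 107, 105, 104]
190 [7, -16, -49, -51, -8, 35, 49, 45, 49, 51, 42, 32, 24, 7, -5, -20, -31, -32, -33, -33, -37, -35, -29, -24, -19, -10, -5, 7, 10, 11, 9, 9, 8, -22, -52, -4, 81, 104, 104, 103]
191 [5, -15, -52, -51, -6, 37, 47, 44, 48, 49, 50, 45, 44, 34, 19, 2, -15, -28, -35, -37, -41, -42, -42, -43, -32, -31, -18, -6, 6, 6, 9, 8, 9, -22, -55, 0, 88, 103, 106, 103]
192 [4, -18, -48, -50, -7, 36, 53, 54, 51, 56, 54, 52, 54, 52, 43, 33, 15, -2, -26, -31, -37, -42, -40, -39, -37, -35, -29, -16, -5, -1, 0, 8, 8, -24, -56, -1, 85, 105, 103, 104]
193 [5, -16, -52, -50, -12, 23, 43, 50, 
[... 666 characters left out ...]
42, 78, 96, 101]
197 [4, -16, -51, -51, -22, 13, 21, 23, 21, 22, 28, 33, 41, 45, 48, 43, 48, 50, 51, 43, 43, 34, 34, 23, 10, 4, -5, -17, -16, -17, -19, -21, -22, -18, -18, -8, 4, 26, 57, 81]
198 [8, -12, -49, -55, -29, 6, 18, 21, 20, 19, 22, 25, 29, 34, 36, 39, 36, 39, 40, 38, 37, 39, 39, 36, 28, 24, 13, -1, -10, -15, -18, -22, -22, -18, -21, -19, -15, -7, 13, 33]
199 [2, -8, -41, -49, -29, -7, 4, 14, 18, 24, 23, 22, 22, 24, 27, 31, 36, 37, 38, 41, 40, 40, 43, 39, 38, 35, 28, 18, 5, -7, -11, -18, -19, -15, -11, -15, -13, -9, 0, 5]
200 [1, -5, -18, -37, -34, -24, -23, -16, -5, 10, 16, 20, 21, 20, 25, 28, 31, 34, 38, 39, 39, 39, 39, 38, 39, 35, 31, 25, 17, 9, 1, -1, -1, 1, 0, 4, 9, 12, 10, 12]
```

```bash
python3 -m pendant '[[[0,0,0,0,0,0,0.9],[0,0,0,0,0,0,0.9]]]'
python3 - <<'E'
from plant import ctrl
print(ctrl.close_job())
E
```

```text
clock: 37.08
tool_pos: [0.5451, -0.0695, 0.2912]
orientation: [-90.0, 13.1, 5.3]
force: [0.3, -0.4, -0.0]
opening: 0.0787
the job is handed in; nothing more can be done
None
```

The job is done and handed in at about 37 s, under the 72 s limit. Both blue-capped bottles went into the two empty crate cells first. The white plaque then went onto the rest to change the grip, and from there into the easel, where I released it.

**Last checks, from the pictures:**
- **Bottles:** both stand upright in their own cells.
- **Plaque:** it stands in the easel between the cheeks, foot behind the lip and patches facing out. The top camera gives a lean of 20.5° against the nominal 20°.
- **Everything else:** the other bench items looked unmoved by eye. The arm was clear of everything, with about 0 N on the wrist.

**What disagreed:**
- **Camera positions:** the side and top cameras placed the easel 2–3 mm apart. The plaque touched the backrest about 3 mm before my model predicted, on the side the side camera had suggested.
- **Plaque lean:** edges read by hand in the side picture gave 18.4° for the plaque. The easel's cheek read 18.5° in the same picture, so I took the plaque to be parallel to the backrest.
- **Joint 3:** while setting the plaque on the rest it came within about 0.1° of its limit. The readings never passed it.

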